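Gang-clamp the cue rests in the vise and lock it

TASK

Stand all the wooden cue rests from the plywood sheet upright on the vise bed, side by side between the jaws with their broad faces towards the jaws and centred across them, then crank the vise until the pack is squeezed tight and the jaw's sprung face plate is pushed most of the way in. Then knock the vise's lock pin fully home with the mallet, never with the gripper, and stand the mallet back on the cork mat on its head. Leave the other things on the table where they are.

Things in the scene. Friction and masses are not known exactly. Their poses are not given: they have to be found in the camera images.
- rest1: cue rest, one of up to 4 alike, perhaps absent (None): wooden block 60 mm wide (x), 30 thick (y), 44 tall, a notch 26 wide, 16 deep in its top between two 17 mm horns; 90-160 g. Origin: centre of underside; z up. Starts upright on the plywood sheet. Grip from above across the 60 mm width, 26 mm above its foot, so neighbours can stand against its broad faces.
- rest2: cue rest, one of up to 4 alike, perhaps absent (None): wooden block 60 mm wide (x), 30 thick (y), 44 tall, a notch 26 wide, 16 deep in its top between two 17 mm horns; 90-160 g. Origin: centre of underside; z up. Starts upright on the plywood sheet. Grip from above across the 60 mm width, 26 mm above its foot, so neighbours can stand against its broad faces.
- rest3: cue rest, one of up to 4 alike, perhaps absent (None): wooden block 60 mm wide (x), 30 thick (y), 44 tall, a notch 26 wide, 16 deep in its top between two 17 mm horns; 90-160 g. Origin: centre of underside; z up. Starts upright on the plywood sheet. Grip from above across the 60 mm width, 26 mm above its foot, so neighbours can stand against its broad faces.
- rest4: cue rest, one of up to 4 alike, perhaps absent (None): wooden block 60 mm wide (x), 30 thick (y), 44 tall, a notch 26 wide, 16 deep in its top between two 17 mm horns; 90-160 g. Origin: centre of underside; z up. Starts upright on the plywood sheet. Grip from above across the 60 mm width, 26 mm above its foot, so neighbours can stand against its broad faces.
- board: fixed thin plywood sheet, 270 mm (its x) x 220 x 4 mm, on which the cue rests start; origin at the centre of its underside.
- vise: grey machine vise fixed on a plywood riser 130 x 315 mm. Origin: centre of the riser's underside, on the table; z up; its y runs along the screw, from the crank end to the fixed jaw and lock pin. Flat bed 120 mm wide in x at z = 60 mm. The crank axis is parallel to y at x = 0, z = 85 mm; the lock pin is at x = 0, y = 125 mm, in a collar block with its top at z = 100 mm.
- bed (a point): point on the vise bed (z = 60 mm) midway between the open jaws, axes as the vise's. The fixed jaw's face is at y = +75 mm from it, the moving jaw's face plate at y = -75 mm + joint jaw - joint face (opening at least 145 mm at the start: room for four rests, 30 mm along y each, 3 mm apart). Jaws are 58 mm wide in x and rise 38 mm above the bed.
- crank (a joint): crank angle, rad; 0 = handle straight above the axis. Grows clockwise seen from the handle end looking along the vise's +y: handle centre = axis + 45 mm * (sin in vise x, cos in z). A full turn of increase moves the jaw 30 mm towards the fixed jaw; 3 turns and a third at most are needed. Needs about 6 N at the handle, stays where it is left.
- crank_grip (a point): middle of the crank's wooden handle, on its axis: cylinder 20 mm across, 56 mm long, parallel to the vise's y, spinning freely, 45 mm from the crank axis. It lies at y = -202 mm in the vise's frame (handle from -172 to -228, crank arm at -166). Grip from above across the vise's x and lead it round without turning the gripper.
- jaw (a joint): travel of the moving jaw in m towards the fixed jaw, 0 = fully open, driven by the crank (30 mm a turn); up to 0.115.
- face (a joint): how far the moving jaw's sprung face plate is pushed back into the jaw, m: 0 = free, 0.008 = fully in (about 22 N; half way 12 N). Shows how hard the work is squeezed; merely pushing loose rests along the bed presses it in by 2 mm at most.
- pin (a joint): depth of the lock pin in m: 0 = up (top of its head 130 mm above the table), 0.022 = fully home, its head seated on the collar block. It takes 7 to 10 N and stays where it is left.
- pin_top (a point): centre of the top of the lock pin's round steel head, 24 mm across and 8 mm thick.
- mallet: mallet standing on its head: black rubber head 56 mm (x) x 50 x 84 tall; level wooden handle, 20 mm (y) x 26 (z), from the head at x = -28 to x = -178 mm, axis at z = 42 mm. 250-450 g, balance point x = -17 mm. Origin: centre of the head's underside, the striking face; z up. Grip from above on the handle near the head (x = -52 mm) and strike down in this attitude.
- mat: fixed cork mat, 220 mm (its x) x 150 x 3 mm, on which the mallet starts; origin at the centre of its underside.
- mug: bystander: white mug, 95 mm tall, 80 mm across.
- dice_cup: bystander: dark dice cup, 90 mm tall, 76 mm across.
- card_deck: bystander: pack of cards, 64 x 90 x 20 mm.
- glue: bystander: glue bottle, 150 mm tall, 56 mm across.
- jar: bystander: glass jar, 110 mm tall, 90 mm across.
- chalk_box: bystander: small chalk box, 50 x 50 x 40 mm.
Things that resemble listed ones, but are neither listed nor needed, are in the scene too. What is shaped like the rest1 but red or turquoise is not meant.

How it is judged:
On the way, in this order (a step that is already met when the one before it is completed fails the run):
1. every cue rest present stands upright between the jaws, let go (x of rest1 in the frame of vise between -0.02 and 0.02 m and y of rest1 in the frame of vise between -0.068 and 0.068 m and z of rest1 in the frame of vise between 0.054 and 0.066 m and angle between each of rest1, rest2, rest3, rest4's own z axis and vertical below 0.12 rad and angle between the y axis of each of rest1, rest2, rest3, rest4 and the y axis of vise, either way round below 0.35 rad and x of rest2 in the frame of vise between -0.02 and 0.02 m and y of rest2 in the frame of vise between -0.068 and 0.068 m and z of rest2 in the frame of vise between 0.054 and 0.066 m and x of rest3 in the frame of vise between -0.02 and 0.02 m and y of rest3 in the frame of vise between -0.068 and 0.068 m and z of rest3 in the frame of vise between 0.054 and 0.066 m and x of rest4 in the frame of vise between -0.02 and 0.02 m and y of rest4 in the frame of vise between -0.068 and 0.068 m and z of rest4 in the frame of vise between 0.054 and 0.066 m and contact force between the fingers and rest1 below 0.2 N and contact force between the fingers and rest2 below 0.2 N and contact force between the fingers and rest3 below 0.2 N and contact force between the fingers and rest4 below 0.2 N), for 0.2 s.
2. the vise squeezes the pack: the face plate is pushed in more than 4 mm of its 8 (value of joint face above 0.004 m and x of rest1 in the frame of vise between -0.02 and 0.02 m and y of rest1 in the frame of vise between -0.068 and 0.068 m and z of rest1 in the frame of vise between 0.054 and 0.066 m and angle between each of rest1, rest2, rest3, rest4's own z axis and vertical below 0.12 rad and angle between the y axis of each of rest1, rest2, rest3, rest4 and the y axis of vise, either way round below 0.35 rad and x of rest2 in the frame of vise between -0.02 and 0.02 m and y of rest2 in the frame of vise between -0.068 and 0.068 m and z of rest2 in the frame of vise between 0.054 and 0.066 m and x of rest3 in the frame of vise between -0.02 and 0.02 m and y of rest3 in the frame of vise between -0.068 and 0.068 m and z of rest3 in the frame of vise between 0.054 and 0.066 m and x of rest4 in the frame of vise between -0.02 and 0.02 m and y of rest4 in the frame of vise between -0.068 and 0.068 m and z of rest4 in the frame of vise between 0.054 and 0.066 m and angle between the y axis of each of rest1, rest2, rest3, rest4 and the y axis of vise, either way round below 0.12 rad), for 0.2 s.
3. the lock pin is home (more than 19 of 22 mm) (value of joint pin above 0.019 m), for 0.2 s.
At the end, for the whole second after the job is handed in: Every cue rest present upright and square to the jaws (0.12 rad), on the bed, within 20 mm of the middle line, face plate pushed in over 4 mm; lock pin over 19 mm down; mallet at rest on its head (0.12 rad), head centre over the cork mat (all of step 2 and value of joint pin above 0.019 m and x of mallet in the frame of mat between -0.11 and 0.11 m and y of mallet in the frame of mat between -0.075 and 0.075 m and z of mallet in the frame of mat below 0.01 m and angle between mallet's own z axis and vertical below 0.12 rad and linear speed of mallet below 0.03 m/s); the robot touches nothing.
It fails at once if the gripper pushes the lock pin itself (contact force between any of the fingers, the arm and pin above 2 N).
It fails at once if a bystander is moved more than 30 mm (distance of any of mug, dice_cup, card_deck, glue, jar, chalk_box from where it was at the start of the episode above 0.03 m).
Of rest1, rest2, rest3, rest4 only 2 to 4 are there at a start; the rules pass over those that are not, and their reading is None.
At some moment in a run one of rest1, rest2, rest3, rest4, mallet may be knocked a few centimetres aside while the robot is not near it.
It also fails if it takes over 210 s, if anything falls off the work surface, if the arm or the gripper's body presses on something with over 40 N, if the wrist force passes 120 N, or if a joint passes its speed limit or range.

ROBOT

A 7-joint arm with a two-finger parallel gripper is mounted at the origin on the work surface. World frame = base frame: x ahead of the robot, y to its left, z up, the work surface at z = 0. Lengths are in m, angles in rad, forces in N, time in s.
With the tool pointing down it reaches from about 0.425 to 0.875 m from the base axis. Payload 4.7 kg.
Tool frame: the origin (TCP) lies between the finger pads; the fingertips stand 19 mm ahead of it and the grasp point (between the pads) is the TCP (ctrl.tip_extent is the distance from the TCP to the fingertips, in m); z points along the fingers, y is the line along which they close (so a half turn about z gives the same grasp; the last joint's range is limited). The gripper opens to 87 mm and grips with 3 to 60 N. Pads are 19 mm wide; open, the fingers measure 117 mm over their backs; the gripper's body (75 mm by 190 mm) begins 51 mm behind the grasp point.
Start: joints at [-1.228, 0.321, -0.07, 1.45, 0.023, 1.371, -0.057], TCP at [0.21, 0.615, 0.242] pointing down, gripper open.
Joint ranges: [-2.86, 2.86], [-0.3, 2.09], [-1.38, 1.24], [0.06, 2.45], [-1.56, 4.7], [0.09, 2.05], [-2.69, 2.69]. Speed limits (rad/s): [2.57, 2.57, 3.14, 3.14, 3.14, 3.14, 3.14].

INTERFACE

Orientations are given as a rotation vector (axis times angle).
In Python, from bench import ctrl gives the robot as it stands.
- The arm moves only by the shell command python3 -m crank 'ROWS' [OPENING] [FORCE]. ROWS is JSON, a list of rows, each an object of numbers: "tx", "ty", "tz": the shift along the tool's x, y, z in mm; "turn": the turn about the tool's z in units of 5 degrees (1.0 is 5 degrees). In form: [{"tx": .., "ty": .., "tz": .., "turn": ..}, ...]. A call has 1 to 5 rows; each row is the pose to reach, as a shift and turn from the pose commanded when the call began, along the tool's axes at that moment; what a row does not reach only later rows make up. A row lasts 1/8 s, in which the tool goes at most 62.5 mm and 10.7 degrees, less where a joint would pass 70% of its speed; a pose out of reach is approached as far as the arm can. A call with a gripper value outside its range is refused whole. OPENING is the finger opening in mm, from 0 to 87, set as the call begins (- or left out, the last holds). The fingers move at their own pace and stop on an object; FORCE is the grip in N (left out, the last holds). Time passes only in rows, so rows that repeat a pose let the fingers close. It gives the time, the measured TCP pose, the force, the opening and the grip force at its end, in the units of the state.
- ctrl.get_state(): the state, without advancing time (a new reading comes with each control period).
- ctrl.get_image(name): name is "scene" or "side" or "wrist"; returns (picture, depth): 400x640x3 uint8, red, green, blue; 400x640 float32, m along the optical axis (not along the pixel's ray), 0 where there is no reading.
- ctrl.camera_model(name): a dict with "intrinsics" (3x3 intrinsics, pixels), "dist_coeffs" ([k1, k2, p1, p2, k3] as OpenCV has them; the pictures are not rectified), "origin" and "orientation" of the camera in the world. Camera axes: x right, y down, z forward; pixel columns grow to the right and rows downward; lengths in m; the calibration is good to about 2 mm. A picture is of the moment at which its call begins: read the wrist's pose just before it. camera_model takes no time and is no camera call; for the wrist camera it gives the pose at the moment of the call.
- ctrl.close_job(): hands the job in; it is judged then, once.
Trained networks look in the newest picture that a camera, given by its name, has taken for a name from the list of things; names that differ only in an ending like _2 or _b are one class to them, and where a whole thing is asked for, a point or a joint stands for the part that bears it (a point fixed in the world has none). Each returns a list of dicts, best first, with "confidence" (0 to 1); they miss things now and then, are a little off and sometimes report something else, mostly with a low value. They report only what shows in the picture. A call takes as long as a camera call. They do not tell look-alikes from the thing itself.
- ctrl.recognise(camera, query): "xyz" ([x, y, z] in m, in world coordinates, good to about 4 mm: the middle of the surface that is visible of it).
- ctrl.mark_of(camera, query): "xyz" ([x, y, z] in m, in world coordinates, good to about 4 mm: a listed point, or the origin of a listed thing).
The state is a dict: "time": time; "joint_positions": joint angles; "qd": joint speeds; "joint_torque": joint torques, N m; "position": TCP position; "tool_rot": TCP orientation; "ft_force": force on the tool from outside, world axes, zero at the start; "torque": the same for the moment, N m; "grip_width": opening from 0.0 (shut) to 1.0 (fully open); "grip_force": force on a finger pad.
Only numpy, scipy, OpenCV 4.12 (cv2) and the standard library are available. Lean on these libraries where they do the work, as an engineer would, in place of code of your own. Each camera call takes 0.05 s, during which the arm holds its last target. There are 200 camera calls.

## Working session

There is one attempt and no reset: what is moved stays moved. The work goes in short steps, Python scripts to look and compute and a shell command to move; the robot and the scene stay as the last step left them, time stands still between calls to the robot, and variables do not carry over. Pictures are saved under pics/ and viewed, at most 17 in all, crops included, and the job is handed in when it is done.

```bash
ls; mkdir -p pics
cat > h.py <<'E'
import numpy as np,cv2
from scipy.spatial.transform import Rotation as R
from bench import ctrl
def save(n,p):
    im,d=ctrl.get_image(n); cv2.imwrite(p,im[:,:,::-1]); return im,d
def cam(n):
    m=ctrl.camera_model(n); o=np.array(m['orientation'],float)
    Rm=o if o.shape==(3,3) else R.from_rotvec(o).as_matrix()
    return np.array(m['intrinsics']),np.array(m['dist_coeffs']),np.array(m['origin']),Rm
def pts(n,uv,d):
    K,D,o,Rm=cam(n); uv=np.array(uv,float).reshape(-1,2)
    q=cv2.undistortPoints(uv[:,None],K,D)[:,0]
    z=np.array([d[int(v),int(u)] for u,v in uv])
    return (np.c_[q,np.ones(len(q))]*z[:,None])@Rm.T+o
def cloud(n,d):
    v,u=np.mgrid[0:400,0:640]; return pts(n,np.c_[u.ravel(),v.ravel()],d).reshape(400,640,3)
def st():
    s=ctrl.get_state(); print('t',round(s['time'],2),'p',np.round(s['position'],4),'w',round(s['grip_width']*87,1),'gf',np.round(s['grip_force'],1),'f',np.round(s['ft_force'],1)); M=R.from_rotvec(s['tool_rot']).as_matrix(); print(np.round(M,3).tolist()); return s
E
python3 - <<'E'
from h import *
st()
for n in('scene','side'):
    save(n,f'pics/{n}0.png'); K,D,o,Rm=cam(n); print(n,o,K[0,0])
    for q in['rest1','mallet','mat','board','vise','bed','crank_grip','pin_top','glue','jar','mug','dice_cup','card_deck','chalk_box']:
        print(q,[(np.round(r['xyz'],3).tolist(),round(r['confidence'],2)) for r in ctrl.mark_of(n,q)])
E
```

```text
pics
t 0.0 p [0.2098 0.6147 0.2405] w 87.2 gf 0.0 f [ 0.5  0.3 -0.4]
[[-0.946, 0.323, -0.0], [0.323, 0.946, -0.002], [-0.0, -0.002, -1.0]]
scene [1.25680092 1.08950586 1.03203826] 490.81541565028573
rest1 [([0.492, 0.241, 0.006], 0.86), ([0.38, 0.016, -0.002], 0.77), ([0.431, 0.328, 0.009], 0.76), ([0.584, 0.296, 0.003], 0.75), ([0.224, 0.34, 0.001], 0.59), ([0.24, 0.458, -0.005], 0.58), ([0.264, 0.241, -0.0], 0.54), ([0.54, 0.003, 0.062], 0.24)]
mallet [([0.496, -0.416, -0.0], 0.64), ([0.505, 0.312, -0.001], 0.38)]
mat [([0.454, -0.393, 0.001], 0.9), ([0.744, -0.169, -0.004], 0.32)]
board [([0.504, 0.31, -0.002], 0.55)]
vise [([0.542, -0.004, -0.002], 0.9), ([0.502, 0.311, -0.002], 0.17)]
bed [([0.535, 0.001, 0.06], 0.82)]
crank_grip [([0.576, -0.203, 0.126], 0.56)]
pin_top [([0.457, -0.395, 0.003], 0.51), ([0.529, 0.122, 0.133], 0.43)]
glue [([0.69, -0.354, -0.004], 0.81), ([0.744, -0.167, -0.004], 0.37)]
jar [([0.758, -0.043, 0.0], 0.76), ([0.53, 0.116, 0.132], 0.27)]
mug [([0.698, 0.148, 0.001], 0.6)]
dice_cup [([0.745, -0.169, -0.0], 0.83)]
card_deck [([0.686, -0.0, 0.005], 0.89
[... 353 characters left out ...]
7), ([0.384, 0.02, -0.002], 0.59), ([0.588, 0.302, 0.002], 0.56)]
mallet [([0.496, -0.418, 0.004], 0.84), ([0.527, 0.125, 0.128], 0.49)]
mat [([0.451, -0.391, 0.001], 0.57)]
board [([0.504, 0.313, -0.001], 0.87)]
vise [([0.541, -0.004, -0.002], 0.62), ([0.69, 0.007, -0.004], 0.21)]
bed [([0.538, -0.003, 0.059], 0.55)]
crank_grip [([0.576, -0.199, 0.131], 0.48)]
pin_top [([0.544, -0.004, -0.003], 0.63), ([0.529, 0.123, 0.13], 0.41)]
glue [([0.688, -0.354, 0.001], 0.94)]
jar [([0.756, -0.044, -0.002], 0.78)]
mug [([0.694, 0.145, -0.001], 0.81), ([0.432, 0.333, 0.002], 0.26)]
dice_cup [([0.744, -0.166, 0.002], 0.76)]
card_deck [([0.689, 0.005, 0.001], 0.9)]
chalk_box [([0.38, 0.126, 0.0], 0.8)]
```

View pics/scene0.png

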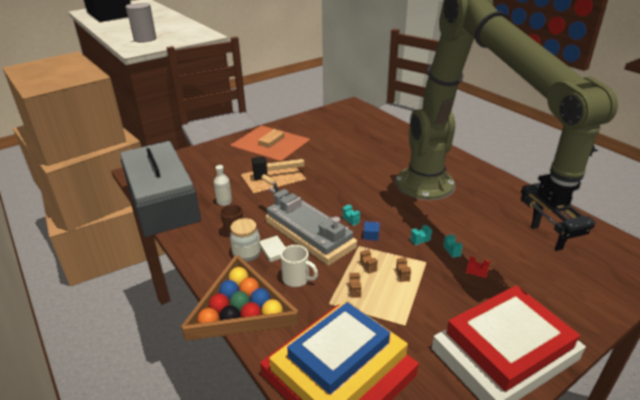

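View pics/side0.png

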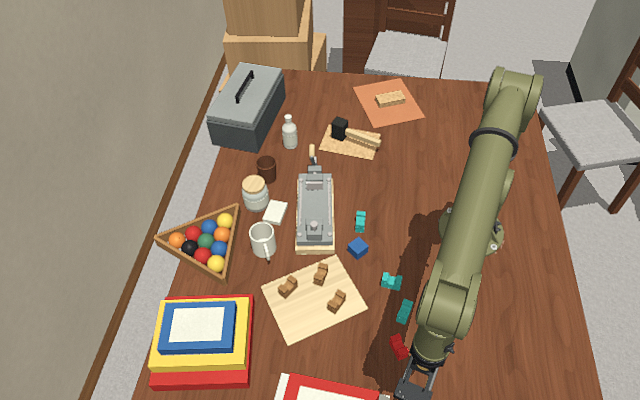

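Three brown rests on the plywood sheet at side pixels (321,273), (288,287) and (337,300). The turquoise pieces (361,220), (391,281), (404,311) and the red one (399,346) are off the sheet and the wrong colour. The mallet is the black-headed one at (340,128) on the tan cork mat. The orange mat at (388,100) holds only a wooden block.

```bash
cat > meas.py <<'E'
from h import *
def rect(P,lo,hi,c,r,col=None):
    m=(P[...,2]>lo)&(P[...,2]<hi)&(np.hypot(P[...,0]-c[0],P[...,1]-c[1])<r)
    q=P[m][:,:2]; (cx,cy),(w,h),a=cv2.minAreaRect((q*1000).astype(np.float32))
    if w<h: a+=90;w,h=h,w
    return np.round([cx,cy,w,h,(a+90)%180-90],1),len(q)
E
python3 - <<'E'
from meas import *
Ps=[]
for n in('scene','side'):
    im,d=ctrl.get_image(n); P=cloud(n,d); Ps.append(P.reshape(-1,3))
    for c in[(.492,.243),(.431,.331),(.586,.30)]: print(n,rect(P,.036,.06,c,.045))
    print('pin',rect(P,.118,.14,(.529,.123),.03),'riser',rect(P,.008,.2,(.541,-.004),.16))
    print('head',rect(P,.075,.1,(.496,-.417),.06),'mallet',rect(P,.03,.1,(.46,-.41),.2),'crank',rect(P,.11,.15,(.576,-.2),.06))
    cv2.imwrite(f'pics/{n}v.png',cv2.resize(im[70:270,230:390] if n=='side' else im[140:300,220:400],None,fx=3,fy=3)[:,:,::-1])
P=np.vstack(Ps)
for y in np.arange(-.17,.17,.01):
    m=(abs(P[:,1]-y)<.005)&(abs(P[:,0]-.54)<.09)&(P[:,2]>.008); q=P[m]
    k=q[q[:,2]>.05]
    print(round(y,2),'riser x',np.round([q[:,0].min(),q[:,0].max()],3),'z>50: x',np.round([k[:,0].min(),k[:,0].max()],3) if len(k) else '', 'zmax',round(q[:,2].max(),3))
E
```

```text
scene (array([493.8, 244.5,  64.9,  31.6,  79.3]), 167)
scene (array([432.2, 334.3,  67.1,  31.5,  61.1]), 173)
scene (array([588.8, 299.4,  66.5,  29.2,  55.8]), 184)
pin (array([526.3, 124.1,  23.3,  21.6, -79. ]), 48) riser (array([539.1,  -5.9, 301.1, 299.7, -40.7]), 3655)
head (array([ 498.7, -413.7,   62.2,   55.3,   65.8]), 130) mallet (array([ 431.4, -381.8,  205.2,   65.3,  -24.2]), 549) crank (array([ 577.6, -192.7,   75.3,   20.2,  -79. ]), 105)
side (array([492.6, 245.4,  63.8,  31.2,  77.6]), 123)
side (array([432.2, 334.6,  60.4,  30.4,  59.5]), 133)
side (array([590.7, 301.2,  61.8,  32.1,  56.8]), 129)
pin (array([526.8, 124.9,  25. ,  21.8,  65. ]), 46) riser (array([541.8,  -3.9, 307.7, 276.8, -44.7]), 3220)
head (array([ 497.4, -412.2,   57.7,   53.6,  -19.1]), 140) mallet (array([ 431.5, -377.9,  205. ,   55.8,  -26.6]), 543) crank (array([ 576.6, -190.3,   71. ,   14.9,  -82.4]), 85)
-0.17 riser x [0.553 0.583] z>50: x [0.553 0.583] zmax 0.144
-0.16 riser x [0.451 0.583] z>50: x [0.505 0.583] zmax 0.138
-0.15 riser x [0.497 0.627] z>50: x [0.503 0.622] zmax 0.108
[... 1155 characters left out ...]
riser x [0.472 0.602] z>50: x [0.478 0.598] zmax 0.066
0.06 riser x [0.47  0.602] z>50: x [0.477 0.596] zmax 0.067
0.07 riser x [0.469 0.602] z>50: x [0.476 0.595] zmax 0.103
0.08 riser x [0.468 0.599] z>50: x [0.475 0.595] zmax 0.105
0.09 riser x [0.467 0.598] z>50: x [0.474 0.593] zmax 0.105
0.1 riser x [0.466 0.615] z>50: x [0.47  0.591] zmax 0.107
0.11 riser x [0.465 0.624] z>50: x [0.468 0.591] zmax 0.136
0.12 riser x [0.464 0.596] z>50: x [0.465 0.588] zmax 0.135
0.13 riser x [0.461 0.593] z>50: x [0.466 0.588] zmax 0.136
0.14 riser x [0.46  0.592] z>50: x [0.465 0.586] zmax 0.136
0.15 riser x [0.454 0.59 ] z>50: x [0.52  0.586] zmax 0.105
0.16 riser x [0.458 0.612] z>50: x  zmax 0.038
```

View pics/sidev.png

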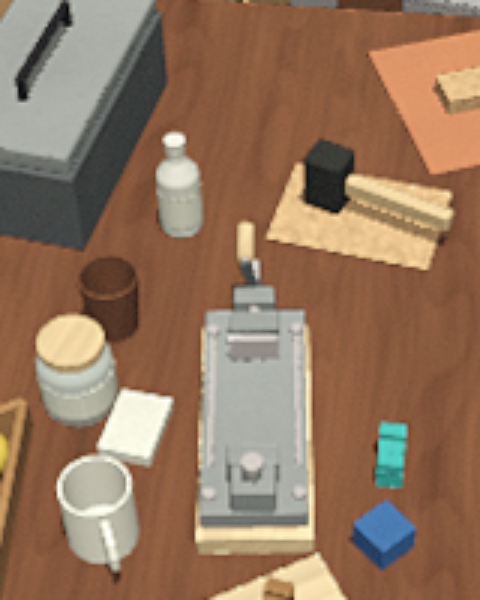

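```bash
cat > plan.py <<'E'
from h import *
# vise frame
VO=np.array([.5425,.0005]); VA=np.deg2rad(7.27)
def V(x,y): c,s=np.cos(VA),np.sin(VA); return VO+[c*x-s*y,s*x+c*y]
def plan(*wps):
    """wps: (x,y,z,yaw of tool y in world deg, mod 180). prints rows for successive calls"""
    s=st(); p=np.array(s['position']); M=R.from_rotvec(s['tool_rot']).as_matrix()
    yaw=np.rad2deg(np.arctan2(M[1,1],M[0,1])); print('yaw',round(yaw,1),'q',np.round(s['joint_positions'],2))
    for w in wps:
        d=np.array(w[:3])-p; a=np.deg2rad(yaw); ty=np.array([np.cos(a),np.sin(a),0]); tz=np.array([0,0,-1.]); tx=np.cross(ty,tz)
        t=(w[3]-yaw+90)%180-90
        if len(w)>4: t+=w[4]
        print(np.round(w,3),'tx %.1f ty %.1f tz %.1f turn %.2f'%(*(1000*np.array([d@tx,d@ty,d@tz])),-t/5),'rows>=%.1f'%max(np.linalg.norm(d)/.0625,abs(t)/10.7))
        p=np.array(w[:3]); yaw+=t
E
python3 - <<'E'
from plan import *
b=V(0,54)if 0 else V(0,.054)
plan((.432,.3345,.12,60),(.432,.3345,.030,60),(.432,.3345,.2,60),(*b,.2,7.27),(*b,.087,7.27))
E
```

```text
t 1.6 p [0.2099 0.6152 0.2416] w 87.1 gf 0.0 f [-0.  -0.5  0. ]
[[-0.946, 0.323, 0.0], [0.323, 0.946, 0.0], [-0.0, 0.0, -1.0]]
yaw 71.2 q [-1.23  0.32 -0.07  1.45  0.02  1.37 -0.06]
[ 0.432  0.334  0.12  60.   ] tx -300.8 ty -193.9 tz 121.6 turn 2.23 rows>=6.0
[4.32e-01 3.34e-01 3.00e-02 6.00e+01] tx 0.0 ty 0.0 tz 90.0 turn -0.00 rows>=1.4
[ 0.432  0.334  0.2   60.   ] tx 0.0 ty 0.0 tz -170.0 turn -0.00 rows>=2.7
[0.536 0.054 0.2   7.27 ] tx -230.0 ty -191.0 tz 0.0 turn 10.55 rows>=4.9
[0.536 0.054 0.087 7.27 ] tx 0.0 ty 0.0 tz 113.0 turn -0.00 rows>=1.8
```

```bash
python3 -m crank '[{"tx":-50,"ty":-32,"tz":0},{"tx":-100,"ty":-64,"tz":0},{"tx":-150,"ty":-97,"tz":20},{"tx":-200,"ty":-129,"tz":40}]' 87 20; python3 -m crank '[{"tx":-50,"ty":-32,"tz":30,"turn":1.1},{"tx":-101,"ty":-65,"tz":60,"turn":2.23},{"tx":-101,"ty":-65,"tz":80,"turn":2.23},{"tx":-101,"ty":-65,"tz":80,"turn":2.23}]'
python3 - <<'E'
from plan import *
im,d=save('wrist','pics/w1.png'); P=cloud('wrist',d)
from meas import rect
print(rect(P,.036,.06,(.432,.334),.045))
plan((.432,.3345,.030,60))
E
```

```text
time: 2.1
position: [0.2847, 0.5191, 0.1599]
tool_rot: [-0.816, -3.033, 0.006]
ft_force: [-0.9, 0.0, 0.4]
grip_width: 1.0
grip_force: 0.0
(array([0., 0., 0., 0., 0.]), 0)
t 2.15 p [0.2841 0.5211 0.1614] w 87.4 gf 0.0 f [0.4 0.2 1. ]
[[-0.866, 0.5, -0.001], [0.5, 0.866, -0.0], [0.0, -0.001, -1.0]]
yaw 60.0 q [-1.12  0.25  0.    1.7  -0.    1.19 -0.07]
[4.32e-01 3.34e-01 3.00e-02 6.00e+01] tx -221.4 ty -87.7 tz 131.4 turn 0.00 rows>=4.4$[0]: bad value
```

View pics/w1.png

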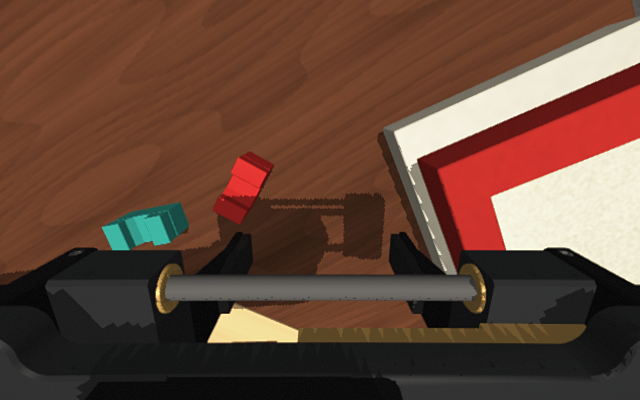

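The first call was refused because it lacked the turn key, and the second one ran. The picture shows a red and a turquoise look-alike at about (245,190) and (150,228), with the board's edge at the bottom.

```bash
python3 -m crank '[{"tx":-55,"ty":-22,"tz":0,"turn":0},{"tx":-110,"ty":-44,"tz":0,"turn":0},{"tx":-165,"ty":-66,"tz":10,"turn":0},{"tx":-221,"ty":-88,"tz":30,"turn":0},{"tx":-221,"ty":-88,"tz":40,"turn":0}]' 87 20
python3 - <<'E'
from plan import *
im,d=save('wrist','pics/w2.png'); P=cloud('wrist',d)
from meas import rect
for c in[(.432,.334),(.493,.245),(.59,.30)]: print(rect(P,.036,.06,c,.045))
im,d=save('side','pics/s2.png'); P=cloud('side',d)
print(rect(P,.036,.06,(.432,.334),.045))
plan((.432,.3345,.030,60))
E
```

```text
time: 2.78
position: [0.4356, 0.3312, 0.1225]
tool_rot: [0.822, 3.029, 0.001]
ft_force: [-0.7, 0.8, -0.4]
grip_width: 1.001
grip_force: 0.0
(array([429.1, 334.6,  59.5,  30.5,  61.9]), 1618)
(array([489.2, 245.2,  60.1,  30.8,  78.2]), 979)
(array([0., 0., 0., 0., 0.]), 0)
(array([430.1, 335.8,  58.3,  24.3,  61.5]), 98)
t 2.88 p [0.4315 0.3355 0.1217] w 87.1 gf 0.0 f [-0.1  0.   0.3]
[[-0.866, 0.499, -0.001], [0.499, 0.866, 0.001], [0.001, 0.0, -1.0]]
yaw 60.0 q [-0.85  0.19  0.15  1.86 -0.03  1.09  0.37]
[4.32e-01 3.34e-01 3.00e-02 6.00e+01] tx -0.9 ty -0.6 tz 91.7 turn 0.01 rows>=1.5
```

View pics/w2.png

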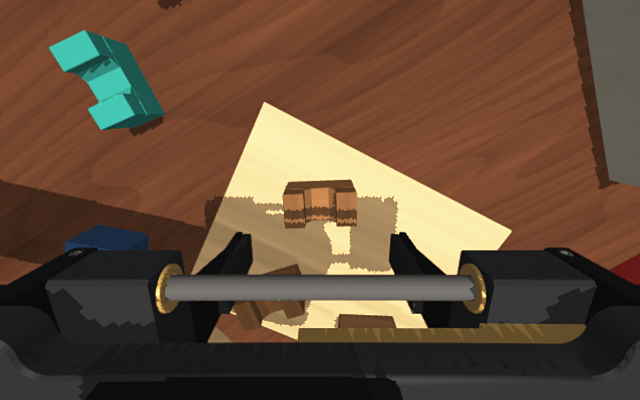

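The wrist picture shows the brown rest at (320,203) on the pale sheet, between the fingers, and its measured size fits at 60×30 mm. Going down to grip it.

```bash
python3 -m crank '[{"tx":1,"ty":-1,"tz":40,"turn":-0.3},{"tx":1,"ty":-1,"tz":75,"turn":-0.3},{"tx":1,"ty":-1,"tz":91,"turn":-0.3},{"tx":1,"ty":-1,"tz":91,"turn":-0.3}]' 87 20;  python3 -m crank '[{"tx":0,"ty":0,"tz":0,"turn":0},{"tx":0,"ty":0,"tz":0,"turn":0},{"tx":0,"ty":0,"tz":0,"turn":0},{"tx":0,"ty":0,"tz":0,"turn":0}]' 50 20
python3 - <<'E'
from plan import *
b=V(0,.054)
plan((.430,.3347,.2,61.5),(*b,.2,7.27),(*b,.087,7.27))
E
```

```text
time: 3.38
position: [0.4296, 0.3354, 0.0304]
tool_rot: [-0.769, -3.045, 0.001]
ft_force: [-0.6, 0.2, -0.1]
grip_width: 0.999
grip_force: 0.0
time: 3.88
position: [0.4309, 0.3342, 0.0312]
tool_rot: [0.773, 3.044, 0.001]
ft_force: [-0.7, 1.1, 3.2]
grip_width: 0.691
grip_force: 20.0
t 3.88 p [0.4309 0.3342 0.0312] w 60.1 gf 20.0 f [-0.7  1.1  3.2]
[[-0.879, 0.477, 0.001], [0.477, 0.879, 0.001], [-0.0, 0.001, -1.0]]
yaw 61.5 q [-0.83  0.3   0.14  1.93 -0.05  0.91  0.41]
[ 0.43   0.335  0.2   61.5  ] tx 1.0 ty -0.0 tz -168.8 turn 0.00 rows>=2.7
[0.536 0.054 0.2   7.27 ] tx -226.8 ty -196.2 tz 0.0 turn 10.85 rows>=5.1
[0.536 0.054 0.087 7.27 ] tx 0.0 ty 0.0 tz 113.0 turn -0.00 rows>=1.8
```

```bash
python3 -m crank '[{"tx":0,"ty":0,"tz":-50,"turn":0},{"tx":0,"ty":0,"tz":-110,"turn":0},{"tx":0,"ty":0,"tz":-169,"turn":0}]';  python3 -m crank '[{"tx":-46,"ty":-40,"tz":0,"turn":2.1},{"tx":-92,"ty":-80,"tz":0,"turn":4.2},{"tx":-138,"ty":-120,"tz":0,"turn":6.3},{"tx":-184,"ty":-160,"tz":0,"turn":8.4},{"tx":-227,"ty":-196,"tz":0,"turn":10.5}]'; python3 -m crank '[{"tx":0,"ty":0,"tz":0,"turn":0.35},{"tx":0,"ty":0,"tz":0,"turn":0.35}]'
python3 - <<'E'
from plan import *
im,d=save('wrist','pics/w3.png'); P=cloud('wrist',d).reshape(-1,3)
c,s=np.cos(VA),np.sin(VA); q=(P[:,:2]-VO)@np.array([[c,-s],[s,c]])
for y in np.arange(-.19,.15,.005):
    m=(abs(q[:,1]-y)<.0025)&(abs(q[:,0])<.09)&(P[:,2]<.16)&(P[:,2]>.02); 
    if m.sum()<20: continue
    k=m&(abs(q[:,0])<.02); e=m&(P[:,2]>.05)
    print(round(y,3),np.round([q[m,0].min(),q[m,0].max(),*(np.percentile(P[k,2],[10,90]) if k.sum() else [0,0]), q[e,0].min(),q[e,0].max()],3))
b=V(0,.054)
plan((*b,.087,7.27))
E
```

```text
time: 4.25
position: [0.4303, 0.3337, 0.2012]
tool_rot: [-0.773, -3.045, 0.0]
ft_force: [0.5, 0.7, -1.3]
grip_width: 0.687
grip_force: 20.0
time: 4.88
position: [0.5369, 0.0512, 0.1997]
tool_rot: [2.048, 2.382, 0.001]
ft_force: [0.8, 0.5, -0.7]
grip_width: 0.688
grip_force: 20.0
time: 5.12
position: [0.5362, 0.054, 0.1993]
tool_rot: [-2.075, -2.358, -0.0]
ft_force: [-0.5, 0.6, -0.5]
grip_width: 0.69
grip_force: 20.0
-0.115 [-0.059  0.06   0.     0.    -0.059  0.06 ]
-0.11 [-0.06   0.059  0.     0.    -0.06   0.059]
-0.105 [-0.06   0.059  0.     0.    -0.06   0.059]
-0.1 [-0.06   0.059  0.     0.    -0.06   0.059]
-0.095 [-0.059  0.06   0.     0.    -0.059  0.06 ]
-0.09 [-0.059  0.059  0.     0.    -0.059  0.059]
-0.085 [-0.059  0.059  0.     0.    -0.059  0.059]
-0.08 [-0.029  0.029  0.063  0.098 -0.029  0.029]
-0.075 [-0.029  0.029  0.065  0.096 -0.029  0.029]
0.01 [-0.059  0.06   0.     0.    -0.059  0.06 ]
0.015 [-0.06   0.059  0.     0.    -0.06   0.059]
0.02 [-0.06   0.059  0.059  0.06  -0.06   0.059]
0.025 [-0.06   0.058  0.059  0.06  -0.06   0.058]
0.03 [-0.061  0.059  0.059  
[... 630 characters left out ...]
0.058  0.097  0.098 -0.06   0.058]
0.1 [-0.061  0.059  0.095  0.098 -0.061  0.059]
0.105 [-0.06   0.059  0.098  0.1   -0.06   0.059]
0.11 [-0.061  0.058  0.099  0.129 -0.061  0.058]
0.115 [-0.061  0.059  0.099  0.13  -0.061  0.059]
0.12 [-0.06   0.059  0.099  0.13  -0.06   0.059]
0.125 [-0.06   0.058  0.099  0.13  -0.06   0.058]
0.13 [-0.061  0.059  0.099  0.13  -0.061  0.059]
0.135 [-0.06   0.059  0.099  0.129 -0.06   0.059]
0.14 [-0.06   0.059  0.098  0.1   -0.06   0.059]Traceback (most recent call last):
  File "<stdin>", line 8, in <module>
    return umr_minimum(a, axis, None, out, keepdims, initial, where)
ValueError: zero-size array to reduction operation minimum which has no identity
```

View pics/w3.png

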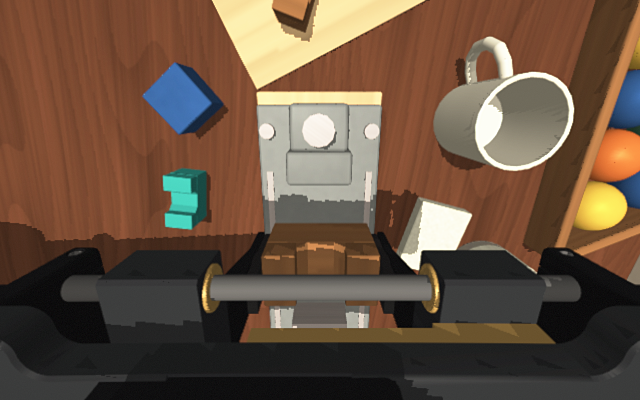

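The wrist picture shows the vise's fixed jaw, collar and pin head at (318,130), with the gripped rest below them. The vise frame fits to about 1 mm. The fixed jaw face is at about y=+0.071 and the bed at z=0.060. Lowering the rest.

```bash
python3 -m crank '[{"tx":-4,"ty":0,"tz":50,"turn":0},{"tx":-4,"ty":0,"tz":90,"turn":0},{"tx":-4,"ty":0,"tz":108,"turn":0},{"tx":-4,"ty":0,"tz":112,"turn":0},{"tx":-4,"ty":0,"tz":112,"turn":0}]';python3 -m crank '[{"tx":0,"ty":0,"tz":0,"turn":0},{"tx":0,"ty":0,"tz":0,"turn":0},{"tx":0,"ty":0,"tz":0,"turn":0}]' 84; python3 -m crank '[{"tx":0,"ty":0,"tz":-50,"turn":0},{"tx":0,"ty":0,"tz":-110,"turn":0},{"tx":0,"ty":0,"tz":-110,"turn":0}]' 87
python3 - <<'E'
from plan import *
from meas import rect
im,d=save('side','pics/s4.png'); P=cloud('side',d)
for c in [(.492,.245),(.590,.301)]:print(rect(P,.036,.06,c,.05))
print(rect(P,.099,.12,V(0,.05),.045))
plan((.491,.245,.12,78.2),(.491,.245,.03,78.2))
E
```

```text
time: 5.8
position: [0.5381, 0.0502, 0.0887]
tool_rot: [2.074, 2.358, 0.003]
ft_force: [-0.3, -0.3, 0.1]
grip_width: 0.687
grip_force: 20.0
time: 6.18
position: [0.5375, 0.0495, 0.0881]
tool_rot: [2.076, 2.357, 0.002]
ft_force: [0.2, 0.3, 0.2]
grip_width: 0.921
grip_force: 0.0
time: 6.55
position: [0.5405, 0.0497, 0.203]
tool_rot: [2.073, 2.353, 0.014]
ft_force: [-0.6, -0.7, -1.0]
grip_width: 0.995
grip_force: 0.0
(array([491.9, 245.3,  64.8,  31.1,  79.7]), 121)
(array([590.1, 300.8,  63.5,  35.2,  57.7]), 130)
(array([538.5,  62.8,  56.8,  56.5,   7.1]), 76)
t 6.6 p [0.5387 0.0497 0.2002] w 86.8 gf 0.0 f [ 0.1 -0.  -1.3]
[[-0.126, 0.992, 0.005], [0.992, 0.126, 0.002], [0.001, 0.005, -1.0]]
yaw 7.3 q [-0.57  0.11  0.46  1.8  -0.05  1.24  0.03]
[ 0.491  0.245  0.12  78.2  ] tx 199.8 ty -22.7 tz 80.2 turn -14.19 rows>=6.6
[4.91e-01 2.45e-01 3.00e-02 7.82e+01] tx 0.0 ty 0.0 tz 90.0 turn -0.00 rows>=1.4
```

```bash
python3 -m crank '[{"tx":40,"ty":-5,"tz":0,"turn":-2.1},{"tx":80,"ty":-9,"tz":0,"turn":-4.2},{"tx":120,"ty":-14,"tz":0,"turn":-6.3},{"tx":160,"ty":-18,"tz":0,"turn":-8.4},{"tx":200,"ty":-23,"tz":0,"turn":-10.5}]' 87 20; python3 -m crank '[{"tx":0,"ty":0,"tz":30,"turn":-2.1},{"tx":0,"ty":0,"tz":70,"turn":-3.7},{"tx":0,"ty":0,"tz":80,"turn":-3.7},{"tx":0,"ty":0,"tz":80,"turn":-3.7}]'
python3 - <<'E'
from plan import *
from meas import rect
im,d=ctrl.get_image('wrist'); P=cloud('wrist',d)
for c in [(.492,.245),(.590,.301)]:print(rect(P,.036,.06,c,.045))
plan((.491,.245,.03,78.2))
E
```

```text
time: 7.22
position: [0.4878, 0.2458, 0.1958]
tool_rot: [-0.81, -3.034, 0.003]
ft_force: [-0.2, 0.3, 0.6]
grip_width: 0.998
grip_force: 0.0
time: 7.72
position: [0.4886, 0.2445, 0.1168]
tool_rot: [-0.325, -3.123, 0.002]
ft_force: [0.7, 0.7, -0.0]
grip_width: 1.0
grip_force: 0.0
(array([493. , 242.8,  60.2,  31. ,  78.5]), 1926)
(array([593.4, 294.5,  57.9,  19.3,  57.1]), 601)
t 7.78 p [0.4894 0.2449 0.118 ] w 87.0 gf 0.0 f [0.8 0.  0.9]
[[-0.979, 0.206, 0.0], [0.206, 0.979, 0.0], [-0.0, 0.0, -1.0]]
yaw 78.1 q [-0.71  0.2   0.22  1.86 -0.05  1.08  0.89]
[4.91e-01 2.45e-01 3.00e-02 7.82e+01] tx -1.6 ty 0.4 tz 88.0 turn -0.01 rows>=1.4
```

```bash
python3 -m crank '[{"tx":-3,"ty":0,"tz":40,"turn":0},{"tx":-3,"ty":0,"tz":75,"turn":0},{"tx":-3,"ty":0,"tz":88,"turn":0},{"tx":-3,"ty":0,"tz":88,"turn":0}]' 87 20;  python3 -m crank '[{"tx":0,"ty":0,"tz":0,"turn":0},{"tx":0,"ty":0,"tz":0,"turn":0},{"tx":0,"ty":0,"tz":0,"turn":0},{"tx":0,"ty":0,"tz":0,"turn":0}]' 50 20; python3 -m crank '[{"tx":0,"ty":0,"tz":-50,"turn":0},{"tx":0,"ty":0,"tz":-110,"turn":0},{"tx":0,"ty":0,"tz":-170,"turn":0},{"tx":0,"ty":0,"tz":-170,"turn":0}]'
python3 - <<'E'
from plan import *
b=V(0,.014)
plan((*b,.2,7.27),(*b,.087,7.27))
E
```

```text
time: 8.28
position: [0.4923, 0.2446, 0.0301]
tool_rot: [0.322, 3.125, 0.0]
ft_force: [0.5, -0.5, 0.1]
grip_width: 1.002
grip_force: 0.0
time: 8.78
position: [0.4923, 0.2443, 0.0302]
tool_rot: [0.321, 3.124, 0.0]
ft_force: [0.1, -0.7, 4.0]
grip_width: 0.688
grip_force: 20.0
time: 9.28
position: [0.4949, 0.2459, 0.2053]
tool_rot: [0.321, 3.117, 0.011]
ft_force: [0.4, 1.1, -1.8]
grip_width: 0.691
grip_force: 20.0
t 9.28 p [0.4949 0.2459 0.2053] w 60.1 gf 20.0 f [ 0.4  1.1 -1.8]
[[-0.979, 0.204, 0.009], [0.204, 0.979, 0.006], [-0.008, 0.008, -1.0]]
yaw 78.3 q [-0.72  0.13  0.23  1.76 -0.03  1.24  0.88]
[0.541 0.014 0.2   7.27 ] tx -92.0 ty -217.4 tz 5.3 turn 14.20 rows>=6.6
[0.541 0.014 0.087 7.27 ] tx 0.0 ty 0.0 tz 113.0 turn -0.00 rows>=1.8
```

```bash
python3 -m crank '[{"tx":-18,"ty":-43,"tz":0,"turn":2.1},{"tx":-37,"ty":-87,"tz":0,"turn":4.2},{"tx":-55,"ty":-130,"tz":0,"turn":6.3},{"tx":-74,"ty":-174,"tz":0,"turn":8.4},{"tx":-92,"ty":-217,"tz":0,"turn":10.5}]'; python3 -m crank '[{"tx":0,"ty":0,"tz":0,"turn":2.1},{"tx":0,"ty":0,"tz":0,"turn":3.7},{"tx":0,"ty":0,"tz":0,"turn":3.7},{"tx":0,"ty":0,"tz":0,"turn":3.7}]'
python3 - <<'E'
from plan import *
im,d=ctrl.get_image('wrist'); P=cloud('wrist',d).reshape(-1,3)
c,s=np.cos(VA),np.sin(VA); q=(P[:,:2]-VO)@np.array([[c,-s],[s,c]])
m=(abs(q[:,0])<.035)&(q[:,1]>.02)&(q[:,1]<.067)&(P[:,2]>.09)&(P[:,2]<.11)
print(m.sum(), q[m].min(0),q[m].max(0), cv2.minAreaRect((q[m]*1000).astype(np.float32)))
b=V(0,.014)
plan((*b,.087,7.27))
E
```

```text
time: 9.9
position: [0.5371, 0.0117, 0.198]
tool_rot: [-1.677, -2.654, 0.002]
ft_force: [0.2, 0.9, -0.3]
grip_width: 0.689
grip_force: 20.0
time: 10.4
position: [0.5374, 0.0134, 0.1987]
tool_rot: [-2.073, -2.36, 0.002]
ft_force: [0.3, 0.6, -0.7]
grip_width: 0.69
grip_force: 20.0
1751 [-0.02720613  0.03209259] [0.03272047 0.06264797] ((2.7372798919677734, 47.39664840698242), (30.533710479736328, 59.911781311035156), 89.87825775146484)
t 10.45 p [0.5375 0.0134 0.199 ] w 59.7 gf 20.0 f [ 0.5  0.2 -0.2]
[[-0.129, 0.992, -0.001], [0.992, 0.129, -0.0], [-0.0, -0.001, -1.0]]
yaw 7.4 q [-0.53  0.11  0.49  1.8  -0.05  1.24  0.1 ]
[0.541 0.014 0.087 7.27 ] tx 0.6 ty 3.3 tz 112.0 turn 0.02 rows>=1.8
```

```bash
python3 -m crank '[{"tx":-2,"ty":5,"tz":50,"turn":0},{"tx":-2,"ty":5,"tz":90,"turn":0},{"tx":-2,"ty":5,"tz":108,"turn":0},{"tx":-2,"ty":5,"tz":112,"turn":0},{"tx":-2,"ty":5,"tz":112,"turn":0}]';python3 -m crank '[{"tx":0,"ty":0,"tz":0,"turn":0},{"tx":0,"ty":0,"tz":0,"turn":0},{"tx":0,"ty":0,"tz":0,"turn":0}]' 84; python3 -m crank '[{"tx":0,"ty":0,"tz":-50,"turn":0},{"tx":0,"ty":0,"tz":-110,"turn":0},{"tx":0,"ty":0,"tz":-110,"turn":0}]' 87
python3 - <<'E'
from plan import *
from meas import rect
im,d=save('side','pics/s5.png'); P=cloud('side',d)
print(rect(P,.036,.06,(.590,.301),.05))
plan((.591,.299,.12,57),(.591,.299,.03,57))
E
```

```text
time: 11.08
position: [0.5441, 0.012, 0.0887]
tool_rot: [2.075, 2.357, 0.002]
ft_force: [-0.1, 0.3, -0.9]
grip_width: 0.688
grip_force: 20.0
time: 11.45
position: [0.5435, 0.012, 0.0882]
tool_rot: [2.076, 2.357, 0.002]
ft_force: [0.2, 0.6, -0.0]
grip_width: 0.923
grip_force: 0.0
time: 11.82
position: [0.5465, 0.0118, 0.2031]
tool_rot: [2.072, 2.353, 0.013]
ft_force: [0.1, -0.1, -0.4]
grip_width: 0.996
grip_force: 0.0
(array([590.7, 300.1,  62. ,  36. ,  58.7]), 125)
t 11.88 p [0.5448 0.0119 0.2002] w 86.4 gf 0.0 f [-0.8 -0.6 -0. ]
[[-0.126, 0.992, 0.005], [0.992, 0.126, 0.002], [0.001, 0.006, -1.0]]
yaw 7.3 q [-0.53  0.12  0.5   1.79 -0.06  1.24  0.11]
[ 0.591  0.299  0.12  57.   ] tx 278.9 ty 82.1 tz 80.2 turn -9.95 rows>=4.8
[5.91e-01 2.99e-01 3.00e-02 5.70e+01] tx 0.0 ty 0.0 tz 90.0 turn -0.00 rows>=1.4
```

```bash
python3 -m crank '[{"tx":56,"ty":16,"tz":0,"turn":-2},{"tx":112,"ty":33,"tz":0,"turn":-4},{"tx":168,"ty":49,"tz":0,"turn":-6},{"tx":224,"ty":66,"tz":0,"turn":-8},{"tx":279,"ty":82,"tz":0,"turn":-9.95}]' 87 20; python3 -m crank '[{"tx":0,"ty":0,"tz":30,"turn":0},{"tx":0,"ty":0,"tz":70,"turn":0},{"tx":0,"ty":0,"tz":80,"turn":0},{"tx":0,"ty":0,"tz":80,"turn":0}]'
python3 - <<'E'
from plan import *
from meas import rect
im,d=ctrl.get_image('wrist'); P=cloud('wrist',d)
r,n=rect(P,.036,.06,(.590,.301),.05); print(r,n)
plan((r[0]/1000,r[1]/1000,.03,r[4]))
E
```

```text
time: 12.5
position: [0.5885, 0.3006, 0.1956]
tool_rot: [-0.883, -3.013, 0.003]
ft_force: [1.2, 0.3, -0.4]
grip_width: 0.997
grip_force: 0.0
time: 13.0
position: [0.5886, 0.2985, 0.1166]
tool_rot: [-0.892, -3.011, 0.002]
ft_force: [-0.2, 0.4, 1.9]
grip_width: 1.001
grip_force: 0.0
[590.2 298.4  60.   30.8  56.7] 1962
t 13.05 p [0.5896 0.2989 0.1181] w 86.9 gf 0.0 f [0.7 1.1 1.1]
[[-0.839, 0.545, 0.001], [0.545, 0.839, 0.0], [-0.0, 0.001, -1.0]]
yaw 57.0 q [-0.7   0.43  0.24  1.58 -0.11  1.15  0.56]
[5.90e-01 2.98e-01 3.00e-02 5.67e+01] tx -0.8 ty -0.1 tz 88.1 turn 0.06 rows>=1.4
```

```bash
python3 -m crank '[{"tx":-1,"ty":0,"tz":40,"turn":0},{"tx":-1,"ty":0,"tz":75,"turn":0},{"tx":-1,"ty":0,"tz":88,"turn":0},{"tx":-1,"ty":0,"tz":88,"turn":0}]' 87 20;  python3 -m crank '[{"tx":0,"ty":0,"tz":0,"turn":0},{"tx":0,"ty":0,"tz":0,"turn":0},{"tx":0,"ty":0,"tz":0,"turn":0},{"tx":0,"ty":0,"tz":0,"turn":0}]' 50 20; python3 -m crank '[{"tx":0,"ty":0,"tz":-50,"turn":0},{"tx":0,"ty":0,"tz":-110,"turn":0},{"tx":0,"ty":0,"tz":-170,"turn":0},{"tx":0,"ty":0,"tz":-170,"turn":0}]'
python3 - <<'E'
from plan import *
b=V(0.001,-.025)
plan((*b,.2,7.27),(*b,.087,7.27))
E
```

```text
time: 13.55
position: [0.5904, 0.2986, 0.0302]
tool_rot: [0.892, 3.012, 0.001]
ft_force: [0.8, 1.0, 0.8]
grip_width: 0.997
grip_force: 0.0
time: 14.05
position: [0.5903, 0.2985, 0.0302]
tool_rot: [0.892, 3.012, 0.001]
ft_force: [-0.4, -0.1, 2.7]
grip_width: 0.688
grip_force: 20.0
time: 14.55
position: [0.5931, 0.2997, 0.2063]
tool_rot: [0.89, 3.005, 0.013]
ft_force: [1.0, -0.0, -1.0]
grip_width: 0.689
grip_force: 20.0
t 14.55 p [0.5931 0.2997 0.2063] w 59.9 gf 20.0 f [ 1. -0. -1.]
[[-0.839, 0.545, 0.01], [0.545, 0.839, 0.006], [-0.005, 0.01, -1.0]]
yaw 57.0 q [-0.71  0.36  0.26  1.48 -0.09  1.3   0.55]
[ 0.547 -0.024  0.2    7.27 ] tx -137.5 ty -296.9 tz 6.3 turn 9.95 rows>=5.2
[ 0.547 -0.024  0.087  7.27 ] tx 0.0 ty 0.0 tz 113.0 turn -0.00 rows>=1.8
```

```bash
python3 -m crank '[{"tx":-25,"ty":-53,"tz":0,"turn":2},{"tx":-50,"ty":-107,"tz":0,"turn":4},{"tx":-74,"ty":-160,"tz":0,"turn":6},{"tx":-99,"ty":-214,"tz":0,"turn":8},{"tx":-124,"ty":-267,"tz":0,"turn":9.95}]'; python3 -m crank '[{"tx":-31,"ty":-9,"tz":0,"turn":0},{"tx":-31,"ty":-9,"tz":0,"turn":0},{"tx":-31,"ty":-9,"tz":0,"turn":0}]'
python3 - <<'E'
from plan import *
im,d=ctrl.get_image('wrist'); P=cloud('wrist',d).reshape(-1,3)
c,s=np.cos(VA),np.sin(VA); q=(P[:,:2]-VO)@np.array([[c,-s],[s,c]])
for a,e in((-.015,.031),(.031,.067)):
    m=(abs(q[:,0])<.035)&(q[:,1]>a)&(q[:,1]<e)&(P[:,2]>.09)&(P[:,2]<.11)
    print(m.sum(), cv2.minAreaRect((q[m]*1000).astype(np.float32)))
b=V(0.001,-.025)
plan((*b,.087,7.27))
E
```

```text
time: 15.18
position: [0.5473, 0.0051, 0.1983]
tool_rot: [-2.082, -2.351, 0.002]
ft_force: [0.3, 0.3, -1.5]
grip_width: 0.685
grip_force: 20.0
time: 15.55
position: [0.5433, -0.0238, 0.1987]
tool_rot: [-2.074, -2.358, 0.0]
ft_force: [0.5, 0.8, -1.9]
grip_width: 0.687
grip_force: 20.0
1754 ((3.935192108154297, 11.386430740356445), (30.254913330078125, 59.939483642578125), 89.94757843017578)
1971 ((2.742177963256836, 48.1368522644043), (30.103437423706055, 59.714012145996094), 89.99488067626953)
t 15.6 p [ 0.5434 -0.0232  0.1988] w 60.0 gf 20.0 f [ 0.1  1.2 -0.9]
[[-0.129, 0.992, -0.001], [0.992, 0.129, 0.001], [0.001, -0.001, -1.0]]
yaw 7.4 q [-0.49  0.13  0.53  1.79 -0.07  1.24  0.18]
[ 0.547 -0.024  0.087  7.27 ] tx -1.4 ty 3.1 tz 111.8 turn 0.02 rows>=1.8
```

```bash
python3 -m crank '[{"tx":-2,"ty":4,"tz":50,"turn":0},{"tx":-2,"ty":4,"tz":90,"turn":0},{"tx":-2,"ty":4,"tz":108,"turn":0},{"tx":-2,"ty":4,"tz":111.5,"turn":0},{"tx":-2,"ty":4,"tz":111.5,"turn":0}]';python3 -m crank '[{"tx":0,"ty":0,"tz":0,"turn":0},{"tx":0,"ty":0,"tz":0,"turn":0},{"tx":0,"ty":0,"tz":0,"turn":0}]' 84; python3 -m crank '[{"tx":0,"ty":0,"tz":-50,"turn":0},{"tx":0,"ty":0,"tz":-110,"turn":0},{"tx":0,"ty":0,"tz":-130,"turn":0},{"tx":0,"ty":0,"tz":-130,"turn":0}]' 87
python3 - <<'E'
from plan import *
from meas import rect
ims=[]
for n in('scene','side'):
    im,d=ctrl.get_image(n); P=cloud(n,d); ims.append(im)
    print([(np.round(r['xyz'],3).tolist(),round(r['confidence'],2)) for r in ctrl.mark_of(n,'crank_grip')])
    c,s=np.cos(VA),np.sin(VA); q=((P[...,:2]-VO)@np.array([[c,-s],[s,c]]))
    m=(abs(q[...,0])<.07)&(q[...,1]<-.175)&(q[...,1]>-.25)&(P[...,2]>.02)
    print(n,m.sum(),'handle vise x,y med',np.median(q[m],0),q[m].min(0),q[m].max(0),'z',np.percentile(P[m][:,2],[5,50,95]))
    print('rests',[(rect(np.dstack([q,P[...,2]]),.095,.115,(0,y),.03)) for y in(.048,.011,-.026)])
cv2.imwrite('pics/s6.png',cv2.resize(ims[1][130:290,250:410],None,fx=3.5,fy=3.5)[:,:,::-1])
E
```

```text
time: 16.23
position: [0.5489, -0.026, 0.0892]
tool_rot: [2.075, 2.357, 0.002]
ft_force: [0.6, 0.0, -1.4]
grip_width: 0.691
grip_force: 20.0
time: 16.6
position: [0.5483, -0.0264, 0.0888]
tool_rot: [2.076, 2.357, 0.002]
ft_force: [-0.8, -0.2, 0.8]
grip_width: 0.923
grip_force: 0.0
time: 17.1
position: [0.5491, -0.0265, 0.2201]
tool_rot: [2.075, 2.356, 0.006]
ft_force: [0.1, -0.2, -1.2]
grip_width: 0.999
grip_force: 0.0
[([0.578, -0.204, 0.127], 0.5)]
scene 90 handle vise x,y med [ 0.01183263 -0.19884171] [-0.00597661 -0.23463736] [ 0.02094962 -0.17570059] z [0.0882807  0.13594821 0.14392321]
rests [(array([ 0.7, 49.6, 57.2, 54.8, 10.6]), 111), (array([  0.7,   9.9,  56.3,  53.1, -13.8]), 98), (array([  0.5, -19. ,  54.9,  40.7,   2. ]), 77)]
[([0.495, -0.42, 0.004], 0.72)]
side 6 handle vise x,y med [-0.0034096 -0.1987534] [-0.00347547 -0.20230257] [ 0.00043912 -0.18793406] z [0.08383525 0.08895589 0.09126098]
rests [(array([ 2.1, 46.2, 53.3, 42.9, -0.4]), 80), (array([ 2.3, 12.9, 54. , 47.5,  0.3]), 73), (array([  2.5, -23.1,  54.8,  31.9,  -0.2]), 64)]
```

View pics/s6.png

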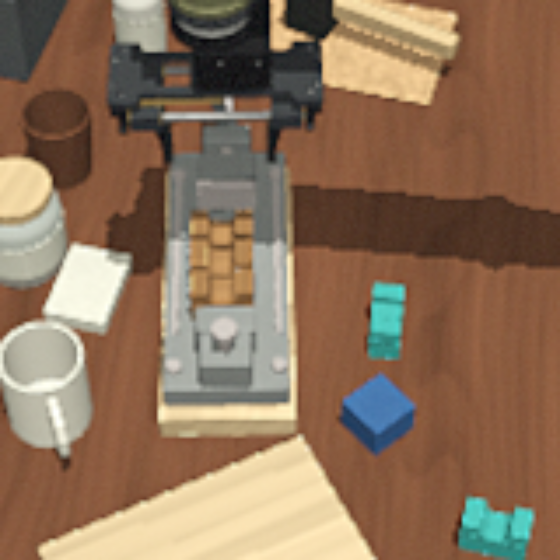

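All three rests stand between the jaws, about square, near pixel (222,258). Next is the crank handle, which stands near top dead centre at vise x≈+12 mm.

Run:
```python
from plan import *
b=V(.0118,-.212)
plan((*V(.0118,-.30),.22,7.27),(*b,.22,7.27),(*b,.1285,7.27))
```

```text
t 17.3 p [ 0.5469 -0.0263  0.2163] w 86.8 gf 0.0 f [ 0.7 -0.8 -0.4]
[[-0.126, 0.992, -0.003], [0.992, 0.126, -0.0], [0.0, -0.003, -1.0]]
yaw 7.3 q [-0.5   0.12  0.54  1.76 -0.07  1.28  0.19]
[ 0.592 -0.296  0.22   7.27 ] tx -272.8 ty 10.9 tz -3.7 turn -0.00 rows>=4.4
[ 0.581 -0.208  0.22   7.27 ] tx 88.0 ty 0.0 tz 0.0 turn -0.00 rows>=1.4
[ 0.581 -0.208  0.128  7.27 ] tx 0.0 ty 0.0 tz 91.5 turn -0.00 rows>=1.5
```

```bash
python3 -m crank '[{"tx":-60,"ty":3,"tz":0,"turn":0},{"tx":-115,"ty":5,"tz":0,"turn":0},{"tx":-170,"ty":7,"tz":0,"turn":0},{"tx":-225,"ty":9,"tz":0,"turn":0},{"tx":-273,"ty":11,"tz":0,"turn":0}]' 60 40;python3 -m crank '[{"tx":0,"ty":0,"tz":0,"turn":0},{"tx":0,"ty":0,"tz":0,"turn":0}]'
python3 - <<'E'
from plan import *
im,d=save('wrist','pics/w7.png'); P=cloud('wrist',d).reshape(-1,3)
c,s=np.cos(VA),np.sin(VA); q=(P[:,:2]-VO)@np.array([[c,-s],[s,c]])
m=(abs(q[:,0])<.07)&(q[:,1]<-.175)&(q[:,1]>-.25)&(P[:,2]>.1)&(P[:,2]<.15)
print(m.sum(),np.c_[q[m].min(0),np.median(q[m],0),q[m].max(0)],P[m][:,2].max())
for y in np.arange(-.24,-.17,.01):
    k=m&(abs(q[:,1]-y)<.004)
    if k.sum(): print(round(y,2),q[k,0].min(),q[k,0].max(),np.percentile(P[k,2],95), q[k,0][P[k,2]>np.percentile(P[k,2],80)].mean())
m=(abs(q[:,0])<.025)&(q[:,1]<-.04)&(q[:,1]>-.15)&(P[:,2]>.088)&(P[:,2]<.105)
print('jaw top y',np.percentile(q[m,1],[1,50,99]))
b=V(.0118,-.212); plan((*b,.22,7.27))
E
```

```text
time: 17.92
position: [0.5927, -0.2977, 0.2162]
tool_rot: [-2.076, -2.355, 0.002]
ft_force: [-0.5, 0.3, -0.4]
grip_width: 0.691
grip_force: 0.0
time: 18.18
position: [0.5929, -0.2951, 0.2164]
tool_rot: [-2.075, -2.355, 0.001]
ft_force: [-0.4, -0.9, -0.6]
grip_width: 0.687
grip_force: 0.0
2126 [[-0.00034108  0.00947106  0.0191954 ]
 [-0.23374994 -0.20193072 -0.17501084]] 0.14064257986811518
-0.23 -0.00027979977310620553 0.01845001937296233 0.13928923806457924 0.009588218537588705
-0.22 -0.00018948686179792428 0.01840073920349536 0.13920370475652036 0.009183201218148996
-0.21 2.4208983040963764e-06 0.019195401939078163 0.13947481638000095 0.009240734460837298
-0.2 0.00024980496506317034 0.019078729396922605 0.13932564970445993 0.009242915973191755
-0.19 -0.0003410828738004851 0.018948001047471297 0.13938592336820246 0.00937455215779129
-0.18 -0.00015252769978197885 0.018839784840626338 0.13932443799833932 0.00977054173588061
jaw top y [-0.14983275 -0.14271662 -0.13210148]
t 18.23 p [ 0.5933 -0.2941  0.2168] w 60.3 gf 0.0 f [ 1.1  0.5 -1.1]
[[-0.128, 0.992, -0.002], [0.992, 0.128, 0.002], [0.002, -0.001, -1.0]]
yaw 7.3 q [-0.09  0.42  0.68  1.47 -0.26  1.35  0.74]
[ 0.581 -0.208  0.22   7.27 ] tx 86.7 ty -1.2 tz -3.2 turn 0.01 rows>=1.4
```

View pics/w7.png

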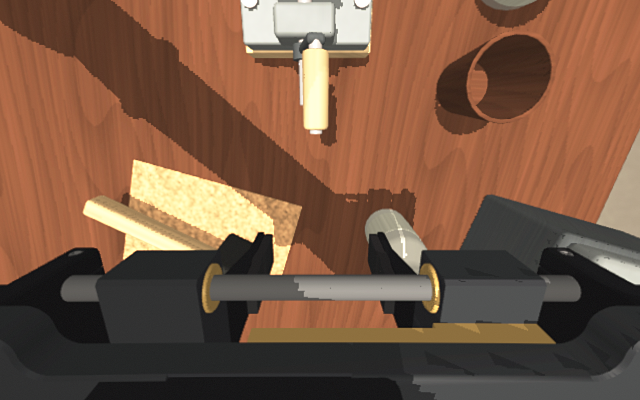

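The wrist picture shows the handle at (316,90) and the mat with the mallet at lower left. The handle axis measures x=+9.4 mm, z=129 mm, so the crank angle is about 12.6°. Gripping it.

```bash
python3 -m crank '[{"tx":45,"ty":-3.6,"tz":-3,"turn":0},{"tx":86,"ty":-3.6,"tz":-3,"turn":0},{"tx":86,"ty":-3.6,"tz":40,"turn":0},{"tx":86,"ty":-3.6,"tz":80,"turn":0},{"tx":86,"ty":-3.6,"tz":88,"turn":0}]' 60 40;python3 -m crank '[{"tx":0,"ty":0,"tz":0,"turn":0},{"tx":0,"ty":0,"tz":0,"turn":0},{"tx":0,"ty":0,"tz":0,"turn":0},{"tx":0,"ty":0,"tz":0,"turn":0},{"tx":0,"ty":0,"tz":0,"turn":0}]' 10
python3 - <<'E'
from plan import *
from meas import rect
s=st(); c,sn=np.cos(VA),np.sin(VA); M=np.array([[c,-sn],[sn,c]]); print('vise xy',(np.array(s['position'])[:2]-VO)@M)
im,d=ctrl.get_image('side'); P=cloud('side',d); q=(P[...,:2]-VO)@M
print('rests',[(rect(np.dstack([q,P[...,2]]),.095,.115,(0,y),.03)) for y in(.048,.011,-.026)])
E
```

```text
time: 18.85
position: [0.5773, -0.2079, 0.1274]
tool_rot: [-2.069, -2.357, 0.002]
ft_force: [-1.1, -0.6, 0.3]
grip_width: 0.694
grip_force: 0.0
time: 19.48
position: [0.5784, -0.2113, 0.1303]
tool_rot: [-2.076, -2.357, 0.001]
ft_force: [0.0, 0.3, 1.7]
grip_width: 0.218
grip_force: 40.0
t 19.48 p [ 0.5784 -0.2113  0.1303] w 19.0 gf 40.0 f [0.  0.3 1.7]
[[-0.126, 0.992, -0.001], [0.992, 0.126, -0.0], [0.0, -0.001, -1.0]]
vise xy [ 0.00880544 -0.21461162]
rests [(array([ 1. , 50.8, 54.9, 54.4,  9.6]), 93), (array([ 2.4, 12. , 54.1, 51.8, -0. ]), 81), (array([  1.4, -19.2,  55.6,  40.9,   4.9]), 61)]
```

```bash
python3 -m crank '[{"tx":0,"ty":20.7,"tz":10.8,"turn":0},{"tx":0,"ty":33.1,"tz":30.4,"turn":0},{"tx":0,"ty":34.1,"tz":53.7,"turn":0},{"tx":0,"ty":23.3,"tz":74.4,"turn":0},{"tx":0,"ty":3.7,"tz":86.8,"turn":0}]'
python3 - <<'E'
from plan import *
for i in range(2): s=st(); ctrl.get_image('side')
c,sn=np.cos(VA),np.sin(VA); M=np.array([[c,-sn],[sn,c]]); print('vise xy',(np.array(s['position'])[:2]-VO)@M)
E
```

```text
time: 20.15
position: [0.5851, -0.2103, 0.044]
tool_rot: [2.073, 2.355, 0.005]
ft_force: [1.0, 1.6, 14.6]
grip_width: 0.218
grip_force: 40.0
t 20.15 p [ 0.5851 -0.2103  0.044 ] w 19.0 gf 40.0 f [ 1.   1.6 14.6]
[[-0.127, 0.992, 0.005], [0.992, 0.127, -0.001], [-0.001, 0.005, -1.0]]
t 20.2 p [ 0.5813 -0.2108  0.043 ] w 19.0 gf 40.0 f [0.1 0.7 5.5]
[[-0.125, 0.992, 0.001], [0.992, 0.125, 0.001], [0.001, 0.001, -1.0]]
vise xy [ 0.01171572 -0.21453779]
```

```bash
python3 -m crank '[{"tx":0,"ty":-23.3,"tz":1,"turn":0},{"tx":0,"ty":-44,"tz":-9.8,"turn":0},{"tx":0,"ty":-56.4,"tz":-29.4,"turn":0},{"tx":0,"ty":-57.4,"tz":-52.7,"turn":0},{"tx":0,"ty":-46.6,"tz":-73.4,"turn":0}]'; python3 -m crank '[{"tx":0,"ty":19.6,"tz":-12.4,"turn":0},{"tx":0,"ty":42.9,"tz":-13.4,"turn":0},{"tx":0,"ty":63.6,"tz":-2.6,"turn":0},{"tx":0,"ty":76,"tz":17,"turn":0},{"tx":0,"ty":77,"tz":40.3,"turn":0}]'
python3 - <<'E'
from plan import *
for i in range(2): s=st(); im,d=ctrl.get_image('side')
c,sn=np.cos(VA),np.sin(VA); M=np.array([[c,-sn],[sn,c]]); print('vise xy',(np.array(s['position'])[:2]-VO)@M)
cv2.imwrite('pics/s8.png',cv2.resize(im[130:290,250:410],None,fx=3.5,fy=3.5)[:,:,::-1])
E
```

```text
time: 20.88
position: [0.534, -0.2168, 0.1155]
tool_rot: [-2.076, -2.354, 0.004]
ft_force: [4.7, -2.0, -15.7]
grip_width: 0.216
grip_force: 40.0
time: 21.5
position: [0.6127, -0.2068, 0.0765]
tool_rot: [-2.075, -2.358, 0.001]
ft_force: [-9.5, 1.2, 8.3]
grip_width: 0.217
grip_force: 40.0
t 21.5 p [ 0.6127 -0.2068  0.0765] w 18.9 gf 40.0 f [-9.5  1.2  8.3]
[[-0.127, 0.992, -0.001], [0.992, 0.127, 0.0], [0.0, -0.001, -1.0]]
t 21.55 p [ 0.6113 -0.207   0.073 ] w 19.2 gf 40.0 f [ 1.9 -0.7 -0.2]
[[-0.126, 0.992, -0.004], [0.992, 0.126, -0.001], [-0.0, -0.004, -1.0]]
vise xy [ 0.04198058 -0.21457628]
```

View pics/s8.png

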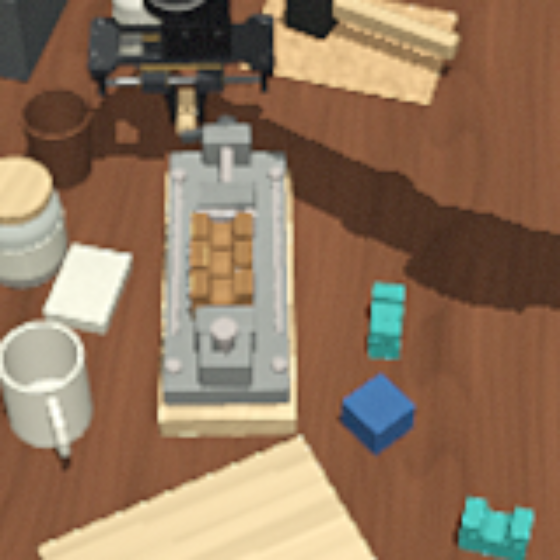

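The moving jaw has advanced to about row 205, just short of the first rest, and the three rests are still in line. Continuing to crank.

```bash
python3 -m crank '[{"tx":0,"ty":-10.8,"tz":20.7,"turn":0},{"tx":0,"ty":-30.4,"tz":33.1,"turn":0},{"tx":0,"ty":-53.7,"tz":34.1,"turn":0},{"tx":0,"ty":-74.4,"tz":23.3,"turn":0},{"tx":0,"ty":-86.8,"tz":3.7,"turn":0}]';  python3 -m crank '[{"tx":0,"ty":-1,"tz":-23.3,"turn":0},{"tx":0,"ty":9.8,"tz":-44,"turn":0},{"tx":0,"ty":29.4,"tz":-56.4,"turn":0}]'
python3 - <<'E'
from plan import *
for i in range(2): s=st(); im,d=ctrl.get_image('side')
c,sn=np.cos(VA),np.sin(VA); M=np.array([[c,-sn],[sn,c]]); print('vise xy',(np.array(s['position'])[:2]-VO)@M)
cv2.imwrite('pics/s9.png',cv2.resize(im[130:290,250:410],None,fx=3.5,fy=3.5)[:,:,::-1])
E
```

```text
time: 22.22
position: [0.5262, -0.2179, 0.0723]
tool_rot: [2.077, 2.356, 0.0]
ft_force: [8.0, -0.2, -6.3]
grip_width: 0.221
grip_force: 40.0
time: 22.6
position: [0.5524, -0.2144, 0.1288]
tool_rot: [-2.075, -2.352, 0.005]
ft_force: [-3.8, -2.0, -13.9]
grip_width: 0.219
grip_force: 40.0
t 22.6 p [ 0.5524 -0.2144  0.1288] w 19.0 gf 40.0 f [ -3.8  -2.  -13.9]
[[-0.125, 0.992, -0.006], [0.992, 0.125, 0.001], [0.002, -0.006, -1.0]]
t 22.65 p [ 0.5565 -0.2139  0.1299] w 19.0 gf 40.0 f [-1.2 -2.7 -4.2]
[[-0.127, 0.992, -0.001], [0.992, 0.127, -0.001], [-0.001, -0.001, -1.0]]
vise xy [-0.01324963 -0.21447606]
```

View pics/s9.png

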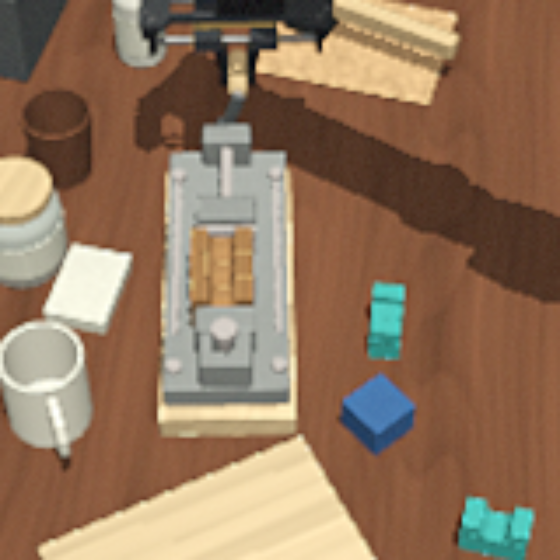

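The pack is now contiguous against both jaws. About 90° more should press in the face plate.

```bash
python3 -m crank '[{"tx":0,"ty":23.3,"tz":-1,"turn":0},{"tx":0,"ty":44,"tz":9.8,"turn":0},{"tx":0,"ty":56.4,"tz":29.4,"turn":0},{"tx":0,"ty":56.4,"tz":29.4,"turn":0}]'
python3 - <<'E'
from plan import *
s=st(); im,d=ctrl.get_image('side')
c,sn=np.cos(VA),np.sin(VA); M=np.array([[c,-sn],[sn,c]]); print('vise xy',(np.array(s['position'])[:2]-VO)@M)
P=cloud('side',d).reshape(-1,3); q=(P[:,:2]-VO)@M
cv2.imwrite('pics/s10.png',cv2.resize(im[165:265,270:370],None,fx=6,fy=6)[:,:,::-1])
E
```

```text
time: 23.2
position: [0.6117, -0.2069, 0.0987]
tool_rot: [2.076, 2.357, -0.001]
ft_force: [1.9, -0.2, -4.6]
grip_width: 0.221
grip_force: 40.0
t 23.2 p [ 0.6117 -0.2069  0.0987] w 19.2 gf 40.0 f [ 1.9 -0.2 -4.6]
[[-0.126, 0.992, -0.0], [0.992, 0.126, -0.001], [-0.001, -0.0, -1.0]]
vise xy [ 0.04242047 -0.21452533]
```

View pics/s10.png

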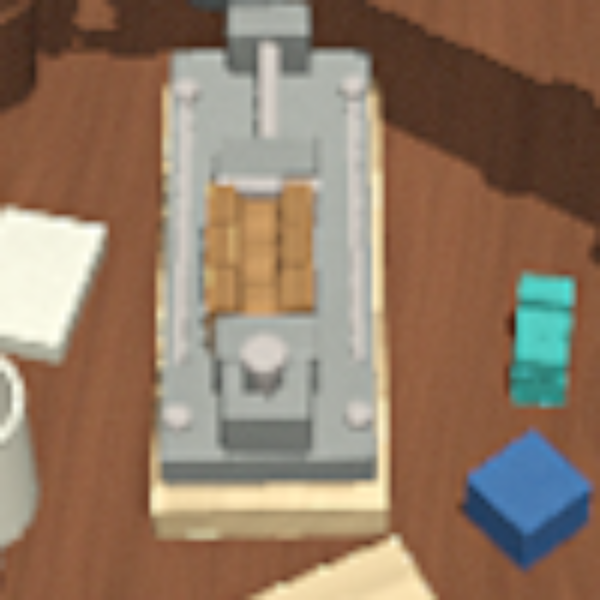

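The pack fills the jaws and the rests are square. The handle angle is about 72°, so the face plate should be about 6 mm in. I'll add a few degrees, let go, rise and check from above.

```bash
python3 -m crank '[{"tx":0,"ty":1,"tz":4,"turn":0},{"tx":0,"ty":1.5,"tz":6.9,"turn":0},{"tx":0,"ty":1.5,"tz":6.9,"turn":0}]'; python3 -m crank '[{"tx":0,"ty":0,"tz":0,"turn":0},{"tx":0,"ty":0,"tz":0,"turn":0},{"tx":0,"ty":0,"tz":0,"turn":0}]' 60; python3 -m crank '[{"tx":0,"ty":-5,"tz":-50,"turn":0},{"tx":-20,"ty":-15,"tz":-110,"turn":0},{"tx":-20,"ty":-30,"tz":-150,"turn":0},{"tx":0,"ty":-44,"tz":-170,"turn":0},{"tx":55,"ty":-44,"tz":-170,"turn":0}]'; python3 -m crank '[{"tx":30,"ty":0,"tz":0,"turn":0},{"tx":30,"ty":0,"tz":0,"turn":0},{"tx":30,"ty":0,"tz":0,"turn":0}]' 87
python3 - <<'E'
from plan import *
st(); im,d=save('wrist','pics/w11.png'); P=cloud('wrist',d).reshape(-1,3)
c,s=np.cos(VA),np.sin(VA); q=(P[:,:2]-VO)@np.array([[c,-s],[s,c]])
for y in np.arange(-.08,.1,.004):
    m=(abs(q[:,1]-y)<.002)&(P[:,2]>.09)&(P[:,2]<.115)&(abs(q[:,0])<.05)
    if m.sum()>5: print(round(y,3),m.sum(),np.round([*q[m,0][[q[m,0].argmin(),q[m,0].argmax()]],np.median(P[m,2])],4))
for q_ in ('mallet','mat'): 
    ctrl.get_image('side'); print(q_,[(np.round(r['xyz'],3).tolist(),round(r['confidence'],2)) for r in ctrl.mark_of('side',q_)])
E
```

```text
time: 23.62
position: [0.6129, -0.2068, 0.0939]
tool_rot: [2.077, 2.357, 0.001]
ft_force: [-3.7, -0.3, 4.9]
grip_width: 0.218
grip_force: 40.0
time: 24.0
position: [0.6136, -0.2062, 0.0926]
tool_rot: [2.075, 2.358, 0.001]
ft_force: [0.7, 0.7, -0.3]
grip_width: 0.468
grip_force: 0.0
time: 24.62
position: [0.5623, -0.1614, 0.2653]
tool_rot: [2.082, 2.346, 0.002]
ft_force: [1.0, 0.6, -0.1]
grip_width: 0.691
grip_force: 0.0
time: 25.0
position: [0.5588, -0.1288, 0.2629]
tool_rot: [2.077, 2.356, -0.0]
ft_force: [0.3, 0.1, 0.2]
grip_width: 0.943
grip_force: 0.0
t 25.0 p [ 0.5588 -0.1288  0.2629] w 82.1 gf 0.0 f [0.3 0.1 0.2]
[[-0.126, 0.992, 0.0], [0.992, 0.126, -0.001], [-0.001, 0.0, -1.0]]
-0.08 19 [-0.0035  0.0031  0.0907]
-0.076 18 [-0.0045  0.002   0.0904]
-0.072 15 [-0.0034  0.002   0.091 ]
-0.068 16 [-0.0044  0.0031  0.0909]
-0.064 21 [-0.0034  0.0031  0.0909]
-0.06 32 [-0.0075  0.0083  0.0932]
-0.056 213 [-0.0294  0.0282  0.0968]
-0.052 223 [-0.0297  0.0282  0.0974]
-0.048 223 [-0.0292  0.0281  0.0974]
-0.044 223 [-0.0291  0.0279  0.0974]
-0.04 223 [-0.0289  0.0279  0.0973]
-0.036 
[... 163 characters left out ...]
0325  0.0975]
-0.016 180 [-0.0254  0.0335  0.1034]
-0.012 186 [-0.0253  0.0333  0.1033]
-0.008 194 [-0.0262  0.0331  0.1034]
-0.004 188 [-0.0261  0.033   0.1034]
0.0 209 [-0.0259  0.0328  0.1034]
0.004 195 [-0.0258  0.0338  0.1034]
0.008 201 [-0.0256  0.0337  0.1033]
0.012 213 [-0.0255  0.0333  0.1031]
0.016 214 [-0.0253  0.0333  0.1035]
0.02 209 [-0.0253  0.033   0.1035]
0.024 207 [-0.0251  0.0329  0.1035]
0.028 222 [-0.0259  0.0338  0.1035]
0.032 222 [-0.0257  0.0335  0.1034]
0.036 227 [-0.0256  0.0335  0.1031]
0.04 217 [-0.0267  0.0333  0.1031]
0.044 230 [-0.0263  0.0323  0.1032]
0.048 41 [-0.0198  0.0285  0.0914]
mallet [([0.495, -0.42, 0.003], 0.7)]
mat [([0.452, -0.392, -0.003], 0.91)]
```

View pics/w11.png

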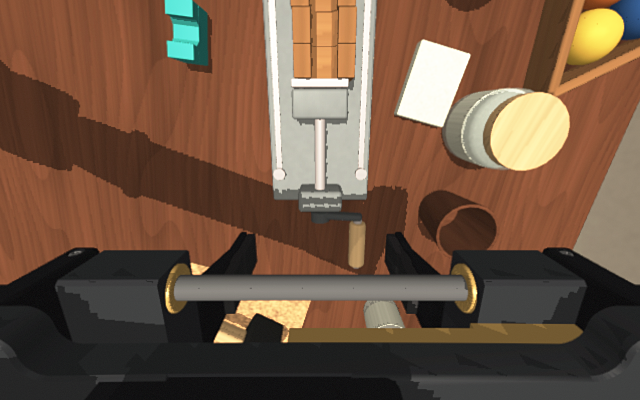

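The white face plate strip at (320,83) sits almost flush on the jaw body, and the rests run from y=-18 to +72 mm, so the pack is tight. Next is the mallet.

Run:
```python
from plan import *
from meas import rect
for n in('scene','side'):
    im,d=ctrl.get_image(n); P=cloud(n,d)
    print(rect(P,.075,.1,(.496,-.417),.06),rect(P,.04,.07,(.42,-.375),.075))
plan((.4505,-.391,.2,64),(.4505,-.391,.15,64))
```

```text
(array([ 499.9, -411. ,   55.8,   55.2,  -22.6]), 128) (array([ 418.5, -378.9,  148.7,   42.6,  -15.3]), 240)
(array([ 483.8, -408.4,   52.6,   28.9,   69. ]), 47) (array([ 418.7, -372.4,  144.9,   50.3,  -26.4]), 237)
t 25.35 p [ 0.5587 -0.1286  0.2627] w 87.1 gf 0.0 f [-0.2 -0.1 -1. ]
[[-0.125, 0.992, -0.0], [0.992, 0.125, -0.0], [-0.0, -0.0, -1.0]]
yaw 7.2 q [-0.4   0.16  0.66  1.64 -0.1   1.38  0.39]
[ 0.45  -0.391  0.2   64.   ] tx -246.8 ty -140.2 tz 62.7 turn -11.36 rows>=5.3
[ 0.45  -0.391  0.15  64.   ] tx 0.0 ty 0.0 tz 50.0 turn -0.00 rows>=0.8
```

```bash
python3 -m crank '[{"tx":-49,"ty":-28,"tz":0,"turn":-2.1},{"tx":-98,"ty":-56,"tz":10,"turn":-4.2},{"tx":-147,"ty":-84,"tz":25,"turn":-6.3},{"tx":-197,"ty":-112,"tz":45,"turn":-8.4},{"tx":-247,"ty":-140,"tz":62,"turn":-10.5}]' 70 45; python3 -m crank '[{"tx":-60,"ty":0,"tz":0,"turn":-0.86},{"tx":-60,"ty":0,"tz":0,"turn":-0.86},{"tx":-60,"ty":0,"tz":0,"turn":-0.86}]'
python3 - <<'E'
from plan import *
from meas import rect
st(); im,d=save('wrist','pics/w12.png'); P=cloud('wrist',d)
print('head',rect(P,.075,.1,(.496,-.417),.06)); print('handle',rect(P,.05,.07,(.42,-.375),.09))
Q=P.reshape(-1,3);m=(Q[:,2]>.052)&(Q[:,2]<.065)&(np.hypot(Q[:,0]-.42,Q[:,1]+.375)<.12);print(m.sum(),np.median(Q[m],0))
E
```

```text
time: 25.98
position: [0.4574, -0.376, 0.2056]
tool_rot: [0.909, 3.007, 0.001]
ft_force: [-0.0, 0.6, -0.6]
grip_width: 0.804
grip_force: 0.0
time: 26.35
position: [0.5076, -0.4081, 0.2055]
tool_rot: [-0.805, -3.035, 0.001]
ft_force: [0.1, 0.2, 0.3]
grip_width: 0.805
grip_force: 0.0
t 26.35 p [ 0.5076 -0.4081  0.2055] w 70.0 gf 0.0 f [0.1 0.2 0.3]
[[-0.869, 0.495, -0.002], [0.495, 0.869, 0.0], [0.002, -0.001, -1.0]]
head (array([ 497.1, -416.7,   55.5,   49.8,  -22.1]), 2796)
handle (array([ 410.4, -373.3,  147. ,   47.8,  -27.5]), 3513)
3451 [ 0.39884259 -0.37635952  0.05798773]
```

View pics/w12.png

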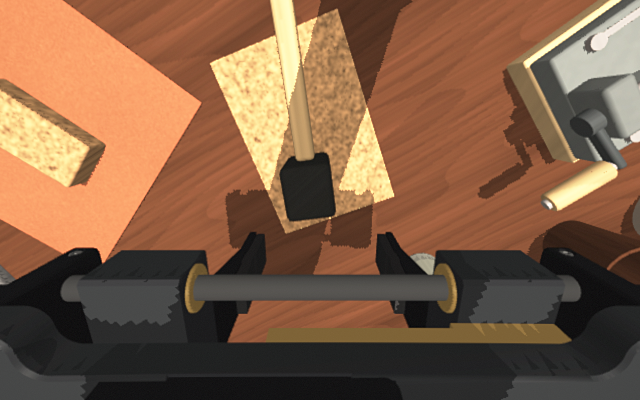

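The wrist picture shows the black head at (307,187) with the handle going up to (283,0). It lies on the tan cork mat, axis at about -22.4°. Gripping the handle near the head.

Run:
```python
from plan import *
plan((.449,-.3969,.12,67.6),(.449,-.3969,.046,67.6))
```

```text
t 26.4 p [ 0.5075 -0.4079  0.2064] w 69.9 gf 0.0 f [-0.5  0.5  0.8]
[[-0.869, 0.495, -0.0], [0.495, 0.869, 0.0], [0.0, 0.0, -1.0]]
yaw 60.3 q [ 0.09  0.4   0.72  1.52 -0.27  1.32  1.89]
[ 0.449 -0.397  0.12  67.6  ] tx 56.2 ty -19.4 tz 86.4 turn -1.46 rows>=1.7
[ 4.49e-01 -3.97e-01  4.60e-02  6.76e+01] tx 0.0 ty 0.0 tz 74.0 turn -0.00 rows>=1.2
```

```bash
python3 -m crank '[{"tx":28,"ty":-10,"tz":30,"turn":-0.7},{"tx":56,"ty":-19.4,"tz":60,"turn":-1.46},{"tx":56,"ty":-19.4,"tz":90,"turn":-1.46},{"tx":56,"ty":-19.4,"tz":90,"turn":-1.46}]' 70 45;  python3 -m crank '[{"tx":0,"ty":0,"tz":40,"turn":0},{"tx":0,"ty":0,"tz":70,"turn":0},{"tx":0,"ty":0,"tz":70,"turn":0}]'
python3 - <<'E'
from plan import *
plan((.449,-.3969,.046,67.6))
E
python3 -m crank '[{"tx":0,"ty":0,"tz":0,"turn":0},{"tx":0,"ty":0,"tz":0,"turn":0},{"tx":0,"ty":0,"tz":0,"turn":0},{"tx":0,"ty":0,"tz":0,"turn":0},{"tx":0,"ty":0,"tz":0,"turn":0}]' 10 45
```

```text
time: 26.9
position: [0.4484, -0.3952, 0.1156]
tool_rot: [-0.609, -3.081, -0.004]
ft_force: [0.1, 0.2, 0.8]
grip_width: 0.805
grip_force: 0.0
time: 27.28
position: [0.4496, -0.3961, 0.0461]
tool_rot: [-0.608, -3.081, -0.002]
ft_force: [-0.1, -0.0, 0.2]
grip_width: 0.807
grip_force: 0.0
t 27.27 p [ 0.4496 -0.3961  0.0461] w 70.2 gf 0.0 f [-0.1 -0.   0.2]
[[-0.925, 0.38, -0.001], [0.38, 0.925, 0.001], [0.002, 0.001, -1.0]]
yaw 67.7 q [ 0.14  0.45  0.66  1.8  -0.32  1.    2.11]
[ 4.49e-01 -3.97e-01  4.60e-02  6.76e+01] tx 0.2 ty -1.0 tz 0.1 turn 0.02 rows>=0.0
time: 27.9
position: [0.4497, -0.3971, 0.0462]
tool_rot: [0.609, 3.082, 0.0]
ft_force: [-0.1, -0.4, -0.2]
grip_width: 0.328
grip_force: 0.0
```

```bash
python3 -m crank '[{"tx":0,"ty":0,"tz":0,"turn":0},{"tx":0,"ty":0,"tz":0,"turn":0},{"tx":0,"ty":0,"tz":0,"turn":0}]' 10 45; python3 -m crank '[{"tx":0,"ty":0,"tz":-40,"turn":0},{"tx":0,"ty":0,"tz":-90,"turn":0},{"tx":0,"ty":0,"tz":-145,"turn":0},{"tx":0,"ty":0,"tz":-200,"turn":0},{"tx":0,"ty":0,"tz":-200,"turn":0}]'
python3 - <<'E'
from plan import *
plan((.479,.142,.25,67.6),(.479,.142,.18,67.6))
E
```

```text
time: 28.28
position: [0.4497, -0.397, 0.0461]
tool_rot: [-0.609, -3.082, -0.0]
ft_force: [-0.4, 1.0, 0.4]
grip_width: 0.223
grip_force: 45.0
time: 28.9
position: [0.4511, -0.3991, 0.2505]
tool_rot: [0.608, 3.074, -0.004]
ft_force: [-0.6, -1.2, -3.0]
grip_width: 0.226
grip_force: 45.0
t 28.9 p [ 0.4511 -0.3991  0.2505] w 19.6 gf 45.0 f [-0.6 -1.2 -3. ]
[[-0.925, 0.381, 0.007], [0.381, 0.925, -0.004], [-0.008, -0.001, -1.0]]
yaw 67.6 q [ 0.06  0.25  0.74  1.59 -0.17  1.36  2.  ]
[ 0.479  0.142  0.25  67.6  ] tx 180.2 ty 511.0 tz 0.5 turn 0.00 rows>=8.7
[ 0.479  0.142  0.18  67.6  ] tx 0.0 ty 0.0 tz 70.0 turn -0.00 rows>=1.1
```

```bash
python3 -m crank '[{"tx":18,"ty":51,"tz":0,"turn":0},{"tx":36,"ty":102,"tz":0,"turn":0},{"tx":54,"ty":153,"tz":0,"turn":0},{"tx":72,"ty":204,"tz":0,"turn":0},{"tx":90,"ty":255,"tz":0,"turn":0}]'; python3 -m crank '[{"tx":18,"ty":51,"tz":0,"turn":0},{"tx":36,"ty":102,"tz":0,"turn":0},{"tx":54,"ty":153,"tz":0,"turn":0},{"tx":72,"ty":204,"tz":0,"turn":0},{"tx":90,"ty":255,"tz":0,"turn":0}]'; python3 -m crank '[{"tx":0,"ty":0,"tz":0,"turn":0},{"tx":0,"ty":0,"tz":20,"turn":0},{"tx":0,"ty":0,"tz":20,"turn":0}]'
python3 - <<'E'
from plan import *
from meas import rect
plan((.479,.142,.18,67.6))
for n in('scene','side'):
    im,d=ctrl.get_image(n); P=cloud(n,d); print('head top',rect(P,.262,.30,(.527,.122),.06))
cv2.imwrite('pics/s13.png',cv2.resize(im[130:310,240:420],None,fx=3,fy=3)[:,:,::-1])
E
```

```text
time: 29.52
position: [0.4621, -0.1249, 0.2442]
tool_rot: [-0.608, -3.079, -0.0]
ft_force: [1.2, 1.0, -2.6]
grip_width: 0.231
grip_force: 45.0
time: 30.15
position: [0.4759, 0.1444, 0.244]
tool_rot: [-0.609, -3.079, 0.002]
ft_force: [1.0, -0.3, -2.5]
grip_width: 0.226
grip_force: 45.0
time: 30.52
position: [0.4752, 0.1417, 0.2231]
tool_rot: [-0.609, -3.077, 0.006]
ft_force: [0.3, -0.9, -2.6]
grip_width: 0.228
grip_force: 45.0
t 30.52 p [0.4752 0.1417 0.2231] w 19.8 gf 45.0 f [ 0.3 -0.9 -2.6]
[[-0.925, 0.381, -0.006], [0.381, 0.925, -0.002], [0.004, -0.004, -1.0]]
yaw 67.6 q [-0.56  0.    0.22  1.85 -0.    1.29  0.84]
[ 0.479  0.142  0.18  67.6  ] tx -3.4 ty 1.7 tz 43.1 turn 0.00 rows>=0.7
head top (array([511.7, 121.9,  90. ,  80. ,  32.7]), 257)
head top (array([524.1, 139.8,  85.6,  48.3, -61.2]), 128)
```

View pics/s13.png

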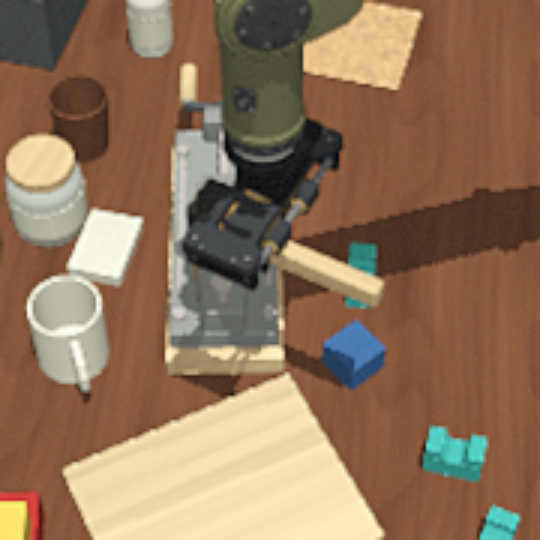

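The mallet is level over the collar, with the handle tail clear of the blue box and the head hidden under the gripper. Striking down.

```bash
python3 -m crank '[{"tx":-3,"ty":1,"tz":30,"turn":0},{"tx":-3,"ty":1,"tz":30,"turn":0},{"tx":-3,"ty":1,"tz":62,"turn":0},{"tx":-3,"ty":1,"tz":72,"turn":0}]' 10 60
python3 - <<'E'
from plan import *
s=st(); print('tq',np.round(s['torque'],2))
from meas import rect
im,d=ctrl.get_image('wrist'); P=cloud('wrist',d).reshape(-1,3)
# handle top heights along handle from grip
g=np.array(s['position'])[:2]; u=-np.array([.9245,-.381]); w=np.array([-u[1],u[0]])
a=(P[:,:2]-g)@u; b=(P[:,:2]-g)@w
for t in(.04,.06,.08,.1,.12):
    m=(abs(a-t)<.006)&(abs(b)<.008)&(P[:,2]>.08)&(P[:,2]<.25); print(t,m.sum(),np.median(P[m,2]) if m.sum() else None)
E
```

```text
time: 31.12
position: [0.4823, 0.1435, 0.1562]
tool_rot: [0.608, 3.078, 0.004]
ft_force: [-0.6, 0.0, 7.3]
grip_width: 0.219
grip_force: 60.0
t 31.12 p [0.4823 0.1435 0.1562] w 19.0 gf 60.0 f [-0.6  0.   7.3]
[[-0.925, 0.38, 0.005], [0.38, 0.925, 0.002], [-0.004, 0.004, -1.0]]
tq [-0.04 -0.19  0.04]
0.04 769 0.16655682670161667
0.06 880 0.1663553921703504
0.08 989 0.16601503480249682
0.1 1151 0.16578900741387953
0.12 1146 0.16550566791881288
```

```bash
python3 -m crank '[{"tx":0,"ty":0,"tz":3,"turn":0},{"tx":0,"ty":0,"tz":6,"turn":0},{"tx":0,"ty":0,"tz":6,"turn":0}]' 10 60
python3 - <<'E'
from plan import *
s=st(); print('tq',np.round(s['torque'],2))
im,d=ctrl.get_image('wrist'); P=cloud('wrist',d).reshape(-1,3)
g=np.array(s['position'])[:2]; u=-np.array([.9245,-.381]); w=np.array([-u[1],u[0]])
a=(P[:,:2]-g)@u; b=(P[:,:2]-g)@w
for t in(.04,.08,.12):
    m=(abs(a-t)<.006)&(abs(b)<.008)&(P[:,2]>.08)&(P[:,2]<.25); print(t,m.sum(),np.median(P[m,2]) if m.sum() else None)
E
```

```text
time: 31.55
position: [0.4821, 0.1434, 0.1507]
tool_rot: [0.608, 3.078, 0.004]
ft_force: [0.3, 1.2, 4.7]
grip_width: 0.226
grip_force: 60.0
t 31.55 p [0.4821 0.1434 0.1507] w 19.6 gf 60.0 f [0.3 1.2 4.7]
[[-0.925, 0.38, 0.004], [0.38, 0.925, 0.002], [-0.003, 0.003, -1.0]]
tq [ 0.12 -0.44  0.06]
0.04 754 0.16192384938948823
0.08 1001 0.16137935490181282
0.12 1147 0.16090788025564629
```

```bash
python3 -m crank '[{"tx":0,"ty":0,"tz":3,"turn":0},{"tx":0,"ty":0,"tz":5,"turn":0},{"tx":0,"ty":0,"tz":5,"turn":0}]' 10 60
python3 - <<'E'
from plan import *
s=st(); print('tq',np.round(s['torque'],2))
im,d=ctrl.get_image('wrist'); P=cloud('wrist',d).reshape(-1,3)
g=np.array(s['position'])[:2]; u=-np.array([.9245,-.381]); w=np.array([-u[1],u[0]])
a=(P[:,:2]-g)@u; b=(P[:,:2]-g)@w
for t in(.04,.08,.12):
    m=(abs(a-t)<.006)&(abs(b)<.008)&(P[:,2]>.08)&(P[:,2]<.25); print(t,m.sum(),np.median(P[m,2]) if m.sum() else None)
E
```

```text
time: 31.98
position: [0.4805, 0.1446, 0.1473]
tool_rot: [0.608, 3.082, 0.006]
ft_force: [-7.8, 2.4, 19.6]
grip_width: 0.222
grip_force: 60.0
t 31.98 p [0.4805 0.1446 0.1473] w 19.3 gf 60.0 f [-7.8  2.4 19.6]
[[-0.925, 0.38, 0.001], [0.38, 0.925, 0.003], [0.0, 0.004, -1.0]]
tq [-0.    1.25 -0.07]
0.04 756 0.156334937644239
0.08 918 0.15333818856352244
0.12 1135 0.15035962113162155
```

The force rose to 20 N and the handle began to tilt, so the pin looks seated. Lifting off and checking it.

```bash
python3 -m crank '[{"tx":0,"ty":0,"tz":-40,"turn":0},{"tx":0,"ty":0,"tz":-100,"turn":0},{"tx":-10,"ty":-50,"tz":-100,"turn":0},{"tx":-28,"ty":-101,"tz":-100,"turn":0},{"tx":-46,"ty":-152,"tz":-100,"turn":0}]';  python3 -m crank '[{"tx":-18,"ty":-51,"tz":0,"turn":0},{"tx":-36,"ty":-102,"tz":0,"turn":0},{"tx":-54,"ty":-153,"tz":0,"turn":0},{"tx":-72,"ty":-204,"tz":0,"turn":0},{"tx":-90,"ty":-255,"tz":0,"turn":0}]'
python3 - <<'E'
from plan import *
from meas import rect
M=np.array([[np.cos(VA),-np.sin(VA)],[np.sin(VA),np.cos(VA)]])
for n in('scene','side'):
    im,d=ctrl.get_image(n); P=cloud(n,d); q=(P[...,:2]-VO)@M
    for nm,c,r in(('pin',(0,.1225),.006),('collar',(0,.105),.012),('jaw',(0,.083),.008)):
        m=np.hypot(q[...,0]-c[0],q[...,1]-c[1])<r; print(n,nm,m.sum(),np.percentile(P[m][:,2],[10,50,90]))
    print([(np.round(r['xyz'],3).tolist(),round(r['confidence'],2)) for r in ctrl.mark_of(n,'pin_top')])
plan((.449,-.3969,.25,67.6),(.449,-.3969,.06,67.6))
E
```

```text
time: 32.65
position: [0.4636, -0.017, 0.243]
tool_rot: [-0.608, -3.08, 0.0]
ft_force: [1.3, -0.0, -3.2]
grip_width: 0.225
grip_force: 60.0
time: 33.28
position: [0.4499, -0.2864, 0.2429]
tool_rot: [-0.609, -3.08, -0.003]
ft_force: [1.3, 0.4, -2.0]
grip_width: 0.219
grip_force: 60.0
scene pin 10 [0.1040746  0.10915725 0.11149474]
scene collar 20 [0.09887353 0.10115424 0.10950315]
scene jaw 11 [0.10029701 0.10159604 0.10382564]
[([0.528, 0.12, 0.11], 0.63)]
side pin 10 [0.10393234 0.10507194 0.10872106]
side collar 24 [0.09433955 0.0993573  0.10490572]
side jaw 13 [0.09285677 0.0950716  0.09851804]
[([0.526, 0.123, 0.108], 0.47)]
t 33.48 p [ 0.4498 -0.2859  0.2425] w 19.2 gf 60.0 f [ 0.9 -0.  -3.6]
[[-0.924, 0.383, -0.003], [0.383, 0.924, 0.002], [0.003, 0.0, -1.0]]
yaw 67.5 q [-0.15  0.07  0.71  1.76 -0.05  1.33  1.74]
[ 0.449 -0.397  0.25  67.6  ] tx -41.8 ty -102.8 tz -7.5 turn -0.03 rows>=1.8
[ 4.49e-01 -3.97e-01  6.00e-02  6.76e+01] tx 0.0 ty 0.0 tz 190.0 turn -0.00 rows>=3.0
```

The pin top reads about 108 mm from both cameras, so it is home. Taking the mallet back to its place on the mat.

```bash
python3 -m crank '[{"tx":-20,"ty":-51,"tz":0,"turn":0},{"tx":-42,"ty":-103,"tz":0,"turn":0},{"tx":-42,"ty":-103,"tz":50,"turn":0},{"tx":-42,"ty":-103,"tz":110,"turn":0},{"tx":-42,"ty":-103,"tz":150,"turn":0}]'; python3 -m crank '[{"tx":0,"ty":0,"tz":25,"turn":0},{"tx":0,"ty":0,"tz":40,"turn":0},{"tx":0,"ty":0,"tz":42,"turn":0},{"tx":0,"ty":0,"tz":42,"turn":0}]'
python3 - <<'E'
from plan import *
s=plan((.449,-.3969,.045,67.6))
E
```

```text
time: 34.1
position: [0.4507, -0.3927, 0.0896]
tool_rot: [-0.604, -3.079, -0.007]
ft_force: [-0.2, -0.4, -3.0]
grip_width: 0.225
grip_force: 60.0
time: 34.6
position: [0.4518, -0.3966, 0.0521]
tool_rot: [0.608, 3.081, -0.0]
ft_force: [0.3, -0.8, -2.1]
grip_width: 0.223
grip_force: 60.0
t 34.6 p [ 0.4518 -0.3966  0.0521] w 19.4 gf 60.0 f [ 0.3 -0.8 -2.1]
[[-0.925, 0.38, 0.001], [0.38, 0.925, -0.0], [-0.001, 0.0, -1.0]]
yaw 67.7 q [ 0.1   0.46  0.72  1.8  -0.35  1.01  2.13]
[ 4.49e-01 -3.97e-01  4.50e-02  6.76e+01] tx 2.5 ty -1.3 tz 7.1 turn 0.01 rows>=0.1
```

```bash
python3 -m crank '[{"tx":0,"ty":0,"tz":5,"turn":0},{"tx":0,"ty":0,"tz":7.5,"turn":0},{"tx":0,"ty":0,"tz":7.5,"turn":0},{"tx":0,"ty":0,"tz":7.5,"turn":0}]'; python3 -m crank '[{"tx":0,"ty":0,"tz":0,"turn":0},{"tx":0,"ty":0,"tz":0,"turn":0},{"tx":0,"ty":0,"tz":0,"turn":0},{"tx":0,"ty":0,"tz":0,"turn":0},{"tx":0,"ty":0,"tz":0,"turn":0}]' 70; python3 -m crank '[{"tx":0,"ty":0,"tz":-60,"turn":0},{"tx":0,"ty":0,"tz":-120,"turn":0},{"tx":0,"ty":0,"tz":-180,"turn":0},{"tx":-50,"ty":0,"tz":-200,"turn":0},{"tx":-50,"ty":0,"tz":-200,"turn":0}]'
python3 - <<'E'
from plan import *
from meas import rect
s=st(); im,d=save('wrist','pics/w14.png'); P=cloud('wrist',d); print('head',rect(P,.07,.1,(.496,-.417),.06))
Q=P.reshape(-1,3); h=(Q[:,2]>.05)&(Q[:,2]<.075)&(np.hypot(Q[:,0]-.40,Q[:,1]+.376)<.05)
for c in((.497,-.4165),):
    m=(np.hypot(Q[:,0]-c[0],Q[:,1]-c[1])<.02)&(Q[:,2]>.07); A=np.c_[Q[m][:,:2]-c,np.ones(m.sum())]; k=np.linalg.lstsq(A,Q[m][:,2],rcond=None)[0]; print('top plane',k)
M=np.array([[np.cos(VA),-np.sin(VA)],[np.sin(VA),np.cos(VA)]])
im,d=ctrl.get_image('side'); P=cloud('side',d); q=(P[...,:2]-VO)@M
cv2.imwrite('pics/s15.png',cv2.resize(im[80:280,220:420],None,fx=3,fy=3)[:,:,::-1])
for q_ in('mallet','mat','mug','dice_cup','card_deck','glue','jar','chalk_box'): print(q_,[(np.round(r['xyz'],3).tolist(),round(r['confidence'],2)) for r in ctrl.mark_of('side',q_)][:1])
E
```

```text
time: 35.1
position: [0.4512, -0.3967, 0.0443]
tool_rot: [0.609, 3.081, 0.001]
ft_force: [-2.0, 2.0, 3.9]
grip_width: 0.222
grip_force: 60.0
time: 35.72
position: [0.451, -0.3965, 0.0435]
tool_rot: [-0.609, -3.082, -0.0]
ft_force: [-0.6, 0.6, -0.8]
grip_width: 0.708
grip_force: 0.0
time: 36.35
position: [0.5013, -0.4156, 0.2449]
tool_rot: [0.603, 3.08, -0.003]
ft_force: [-0.3, 0.1, -0.6]
grip_width: 0.802
grip_force: 0.0
t 36.35 p [ 0.5013 -0.4156  0.2449] w 69.8 gf 0.0 f [-0.3  0.1 -0.6]
[[-0.926, 0.377, 0.003], [0.377, 0.926, -0.003], [-0.004, -0.001, -1.0]]
head (array([ 497.8, -417.4,   56.7,   50. ,  -22.7]), 2184)
top plane [-0.0031175   0.0008566   0.08545809]
mallet [([0.498, -0.418, 0.002], 0.78)]
mat [([0.45, -0.39, -0.001], 0.74)]
mug [([0.694, 0.147, -0.004], 0.93)]
dice_cup [([0.743, -0.168, 0.001], 0.9)]
card_deck [([0.687, 0.004, 0.0], 0.78)]
glue [([0.689, -0.354, 0.002], 0.62)]
jar [([0.757, -0.047, -0.003], 0.78)]
chalk_box [([0.382, 0.125, 0.001], 0.89)]
```

View pics/s15.png

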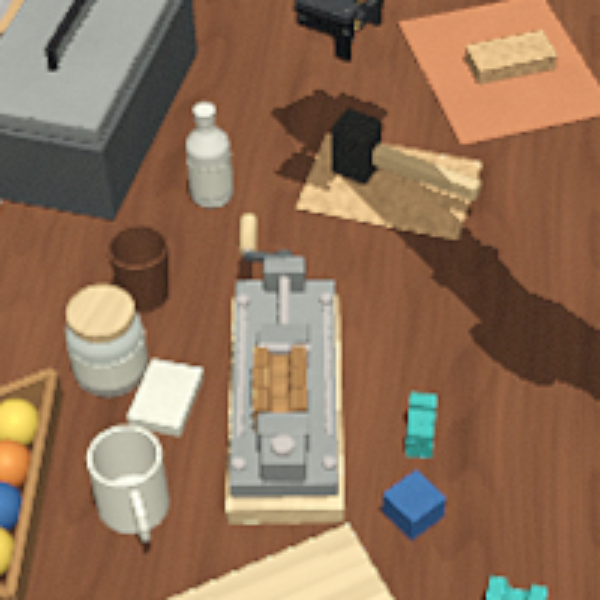

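The mallet stands level on the mat at (355,148). The pack is tight at (280,380), the pin is down at (283,443), and no bystander has moved. Handing in.

```bash
python3 -c "
from bench import ctrl
print(ctrl.close_job())"
```

```text
the job is handed in; nothing more can be done
None
```

I handed the job in after about 36 s of the 210 s; the judge's result isn't shown. My last camera checks had the three cue rests upright and squeezed (face plate about 6–7 mm in by crank angle), the pin home (top at about 108 mm), the mallet level on its head on the cork mat, and the bystanders unmoved.

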